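# Free the seized wing latch of a dry-storage box and open the lid

### The job

The wing latch on the lid of the bench-top dry-storage box has seized. Work it loose by rocking it back and forth in small arcs, reversing whenever it comes up hard and never forcing it, because the stem will shear; once it is free, turn it anticlockwise a quarter turn to its stop. Then swing the lid up by the latch to about 45 degrees or more, let go and leave it standing open, with the other things on the bench left where they are.

Things in the scene. Friction and masses are not known exactly. Their poses are not given: they have to be found in the camera images.
- wing_grip (a point): Wing handle on the lid: upright steel bar 62 mm long, 10 thick, 30 high. The point is its centre, on the turning axis, 32 mm above the lid's top face, 52 mm behind the lid's front edge, half-way across. The bar spans 16 to 46 mm above the lid; below it only a bush 30 mm across, 6 mm high. Axes: x through the thickness, y along the bar, z up the turning axis. Shut, the bar lies across the box.
- latch (a joint): Spindle angle (rad), anticlockwise from above positive: 0 shut, open stop at 1.5. Dry friction 0.12 N m. Seized: gives only 0.02 to 0.4 rad to a side, often unequally, then comes up hard (0.25 N m tells). Each time it is worked up to the hard point on one side and then the other, the arc widens by a few hundredths; after 4 to 6 arcs, none past 0.5 rad, it breaks free in the opening direction.
- wing (a joint): Elastic twist of the slender stem between wing handle and spindle (rad, same sense as the latch): 4 N m per rad, 0 with no torque. The stem shears beyond 0.11 rad either way, that is 0.44 N m on the handle.
- lid (a joint): Lid angle (rad): 0 shut, 1.4 fully open. The hinge line is the box's rear upper edge, far from the robot; the front edge rises. Lid and latch weigh about 0.6 kg; the stiff hinge (1.35 N m dry friction) holds it at any angle; lifting by the latch takes about 12 N. Latched, it has only some 2 mm of play; the latch clears its catch beyond about 1.1 rad.
- lid_hinge (a point): Middle of the lid's hinge line, 98 mm above the bench. Axes turn with the lid; with the lid shut: x from the latch to the rear, y along the hinge line, z up. The latch axis lies 208 mm from it towards the front; wing_grip is 44 mm higher than it.
- drybox: Dry-storage box, fixed to the bench: cream plastic with an aluminium-framed clear lid, 260 mm front to back (x), 300 mm wide (y); the lid's top face is 110 mm above the bench. Origin: centre of its underside; its front (-x) faces roughly to the robot.
- beaker_mid (a point): Glass beaker, 68 mm across, 85 mm high, left beside the box. Must not be disturbed; the point is its centre.
- reagent_jar_mid (a point): Brown glass jar with white cap, 62 mm across, 100 mm high, right beside the box. Must not be disturbed; the point is its centre.
- weigh_bottle_mid (a point): Small glass weighing bottle with lid, 43 mm across, 54 mm high, in front of the box. Must not be disturbed; the point is its centre.
- weigh_bottle2_mid (a point): Another such weighing bottle, right beside the box towards its rear. Must not be disturbed; the point is its centre.
- spatula_mid (a point): Steel spatula, 190 mm long, 4 mm thick, lying in front of the box. Must not be disturbed; the point is about 10 mm from its middle.
- cal_weight_mid (a point): Steel knob weight, 30 mm across, 48 mm high, in front of the box. Must not be disturbed; the point is its centre.
- mortar_mid (a point): White porcelain mortar, 90 mm across, 45 mm high, to the left. Must not be disturbed; the point is its centre.

How it is judged:
On the way, in this order (a step that is already met when the one before it is completed fails the run):
1. the latch is free and turned to its open position (beyond 1.25 rad) before the lid is swung up (lid still below 0.3 rad) (value of joint latch above 1.25 rad and value of joint lid below 0.3 rad), for 0.1 s.
2. the lid is swung up (beyond 0.65 rad) (value of joint lid above 0.65 rad), for 0.2 s.
At the end, for the whole second after the job is handed in: The lid stands open by itself at more than 0.65 rad (37 degrees), at rest, the latch still turned to open (beyond 1.1 rad); nothing else on the bench has moved more than 20 mm (value of joint lid above 0.65 rad and value of joint latch above 1.1 rad and velocity of joint lid between -0.05 and 0.05 rad/s); the robot touches nothing.
It fails at once if the stem is twisted beyond 0.11 rad (0.44 N m) and shears (value of joint wing above 0.11 rad or value of joint wing below -0.11 rad).
It fails at once if another thing on the bench is moved more than 20 mm (distance of any of beaker_mid, reagent_jar_mid, weigh_bottle_mid, weigh_bottle2_mid, spatula_mid, cal_weight_mid, mortar_mid from where it was at the start of the episode above 0.02 m).
It also fails if it takes over 70 s, if anything falls off the work surface, if the arm or the gripper's body presses on something with over 40 N, if the wrist force passes 120 N, or if a joint passes its speed limit or range.

### The arm

A 6-joint arm with a two-finger parallel gripper is mounted at the origin on the work surface. World frame = base frame: x ahead of the robot, y to its left, z up, the work surface at z = 0. Lengths are in m, angles in rad, forces in N, time in s.
With the tool pointing down it reaches from about 0.25 to 0.725 m from the base axis. Payload 4 kg.
Tool frame: the origin (TCP) lies at the very end of the fingers, on their centre line; the grasp point (between the pads) lies behind it (hold_point_z is the x of the grasp point in the tool frame, in m); x points along the fingers, y is the direction in which the jaws open and shut, and the axes are right-handed (so a half turn about x gives the same grasp; the last joint's range is limited). The gripper opens to 85 mm and grips with 20 to 120 N. Pads are 22 mm wide; open, the fingers measure 114 mm over their backs; the gripper's body (76 mm by 85 mm) begins 54 mm behind the grasp point. The pads swing forward as they close: fully open they stand 13 mm farther back than shut.
Start: joints at [0, 0.241, 0.005, 1.335, 0, 1.571], TCP at [0.5, -0, 0.231] pointing down, gripper open.
Joint ranges: [-2.72, 2.72], [-1.05, 1.87], [-1.09, 1.28], [-1.99, 2.15], [-1.42, 1.44], [-3.14, 3.14]. Speed limits (rad/s): [2.79, 2.79, 3.14, 3.14, 3.14, 3.14].

### API

Orientations are given as a rotation vector (axis times angle).
In Python, from workcell import * gives the robot as it stands.
- The arm moves only by the tool jog_arm, never from a script. Its argument "series" is a list of rows, each an object with "twist": the turn, a rotation vector about the tool's x, y, z in rad, a list of three; "travel": the shift along the tool's x, y, z in mm, a list of three; "jaw": the gripper command: -1 is fully open, 1 is shut, values between are in proportion. In form: [{"twist": [wx, wy, wz], "travel": [dx, dy, dz], "jaw": jaw}, ...]. A call has 1 to 10 rows; each row shifts and turns the pose as measured when the row begins, along the tool's axes as they then stand; what a row does not reach is not made up. A row lasts 1/10 s, in which the tool goes at most 50 mm and 8.59 degrees, less where a joint would pass 70% of its speed; a pose out of reach is approached as far as the arm can. A call with a gripper value outside its range is refused whole. The fingers move at their own pace and stop on an object; "squeeze" is the grip in N (left out, the last holds). Time passes only in rows, so rows that do not move let the fingers close. It gives the time, the measured TCP pose, the force and the opening at its end, in the units of the state.
- read_state(): the state, without advancing time (a new reading comes with each control period).
- capture(name): name is "scene" or "side" or "wrist"; returns a dict with "img" (420x560x3 uint8, red, green, blue), "intrinsics" (3x3 intrinsics, pixels), "k1" (the pictures are not rectified: a ray, as slopes to the right and down, at radius r is drawn at 1 + k1 r^2 times it, then the intrinsics apply), "view" (4x4, takes a point from world to camera coordinates); the wrist camera has in their place "T_tool_cam" (4x4, takes a point from camera to tool coordinates, whose origin is the TCP and whose axes are the tool frame's). Camera axes: x right, y down, z forward; pixel columns grow to the right and rows downward; lengths in m; the calibration is good to about 2 mm. A picture is of the moment at which its call begins: read the wrist's pose just before it. There is no depth.
- finish_job(): hands the job in, once; it reports no verdict.
The state is a dict: "time": time; "joints": joint angles; "qvel": joint speeds; "effort": joint torques, N m; "tool_pos": TCP position; "eef_rot": TCP orientation; "force": force on the tool from outside, world axes, zero at the start; "moment": the same for the moment, N m; "finger_gap": finger opening in m.
Only numpy, scipy, OpenCV 4.12 (cv2) and the standard library are available. Lean on these libraries where they do the work, as an engineer would, in place of code of your own. Each camera call takes 0.05 s, during which the arm holds its last target.

## Working session

There is one attempt and no reset: what is moved stays moved. The work goes in short steps, Python scripts to look and compute and a tool call to move; the robot and the scene stay as the last step left them, time stands still between calls to the robot, and variables do not carry over. Pictures are saved under pics/ and viewed, and the job is handed in when it is done.

Besides the shell and the picture viewer there is one more tool, called after ">>>" in YAML: its name, and indented under it one key for each argument. jog_arm: Moves the arm, as the interface text tells. Its arguments: {"type":"object","properties":{"series":{"type":"array","items":{"type":"object","properties":{"twist":{"type":"array","items":{"type":"number"}},"travel":{"type":"array","items":{"type":"number"}},"jaw":{"type":"number"}}}},"squeeze":{"type":"number"}},"required":["series"]}

```bash
ls; mkdir -p pics
python3 - <<'E'
from workcell import *
import cv2
s=read_state();print(s)
for n in ["scene","side","wrist"]:
    c=capture(n);cv2.imwrite(f"pics/{n}0.png",c["img"][:,:,::-1])
    print(n,c["intrinsics"],c["k1"],c.get("view"),c.get("T_tool_cam"))
try: print(hold_point_z)
except Exception as e: print(e)
E
```

```text
pics
{'time': 0.0, 'joints': array([ 2.49712210e-06,  2.41425550e-01,  3.74371299e-03,  1.33519889e+00,
       -2.01141879e-05,  1.57080491e+00]), 'qvel': array([ 0.00015523,  0.00031759, -0.00044547, -0.00087434,  0.00088258,
       -0.00076104]), 'effort': array([ 5.50268451e-04, -3.72315860e+01,  2.52406776e+01,  1.67737965e-02,
        2.29149265e-05,  1.14679995e-05]), 'tool_pos': array([ 4.99377411e-01, -4.85764966e-06,  2.30414113e-01]), 'eef_rot': array([ 1.20820299,  1.21071668, -1.21074836]), 'force': array([0.20819467, 0.20394571, 0.58071431]), 'moment': array([ 0.01532241, -0.0069287 , -0.02626967]), 'finger_gap': 0.08557126105877066}
scene [[382.89628105   0.         274.60910063]
 [  0.         382.89628105 208.6006637 ]
 [  0.           0.           1.        ]] -0.06499391108549525 [[-4.50040714e-03  9.99941262e-01 -9.85995804e-03 -1.27680347e-01]
 [ 8.58101564e-01 -1.20114151e-03 -5.13478591e-01 -4.23863359e-01]
 [-5.13460274e-01 -1.07717081e-02 -8.58045755e-01  1.33385297e+00]
 [ 0.00000000e+00  0.00000000e+00  0.00000000e+00  1.00000000e+00]] None
side [[419.63746669   0.         286.10308125]
 [  0.         419.63746669 211.91649441]
 [  0.           0.           1.        ]] -0.032205285055521934 [[ 0.9421136  -0.33523157  0.00646216 -0.50359038]
 [-0.25746974 -0.73565383 -0.62651639  0.31080961]
 [ 0.21478198  0.5885858  -0.77938146  0.82598928]
 [ 0.          0.          0.          1.        ]] None
wrist [[347.61624312   0.         283.36419004]
 [  0.         347.61624312 215.56692063]
 [  0.           0.           1.        ]] -0.011515020106773433 None [[-9.86158231e-04 -3.16520386e-01  9.48585195e-01 -1.41261860e-01]
 [ 9.99999445e-01 -6.63831815e-04  8.18104040e-04  1.18731131e-05]
 [ 3.70754425e-04  9.48585476e-01  3.16520865e-01 -8.12877719e-02]
 [ 0.00000000e+00  0.00000000e+00  0.00000000e+00  1.00000000e+00]]
-0.0187
```

View pics/scene0.png

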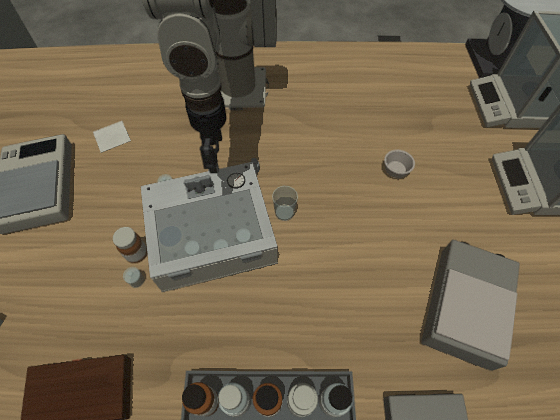

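View pics/side0.png

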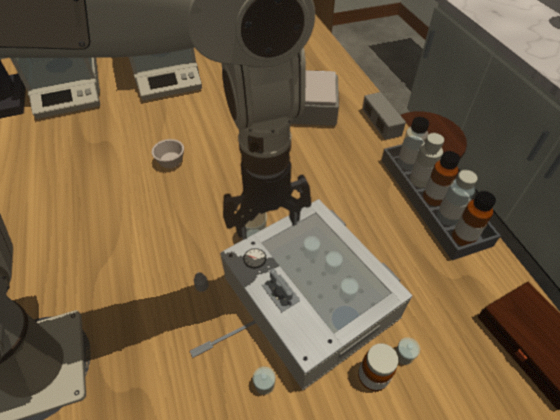

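View pics/wrist0.png

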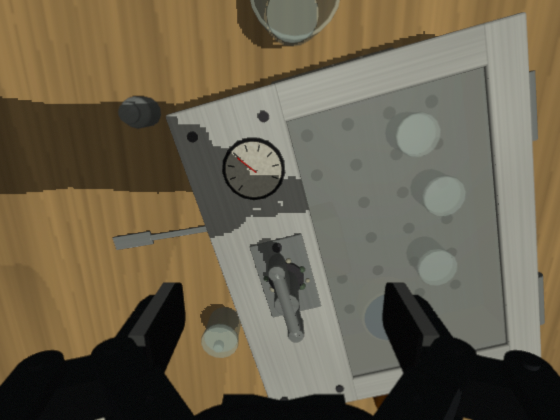

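```bash
cat > h.py <<'E'
from workcell import *
import numpy as np, cv2
from scipy.spatial.transform import Rotation as R
def T_tool(s):
    T=np.eye(4);T[:3,:3]=R.from_rotvec(s["eef_rot"]).as_matrix();T[:3,3]=s["tool_pos"];return T
def cam(name):
    s=read_state();c=capture(name)
    if name=="wrist": M=T_tool(s)@c["T_tool_cam"]
    else: M=np.linalg.inv(c["view"])
    return c,M
def ray(c,M,uv):
    K=c["intrinsics"]
    d=np.array([(uv[0]-K[0,2])/K[0,0],(uv[1]-K[1,2])/K[1,1]])
    u=d.copy()
    for _ in range(20): u=d/(1+c["k1"]*(u@u))
    return M[:3,3],M[:3,:3]@np.array([u[0],u[1],1.])
def onz(c,M,uv,z):
    o,d=ray(c,M,uv);return o+d*(z-o[2])/d[2]
def proj(c,M,p):
    q=np.linalg.inv(M)@np.append(p,1);u=q[:2]/q[2];u=u*(1+c["k1"]*(u@u))
    K=c["intrinsics"];return np.array([K[0,0]*u[0]+K[0,2],K[1,1]*u[1]+K[1,2]])
E
python3 - <<'E'
from h import *
s=read_state();print(T_tool(s).round(3))
c,M=cam("wrist");print(M.round(3))
for uv in [(168,117),(525,14),(275,235),(297,338),(197,227),(229,340)]: print(uv,onz(c,M,uv,0.11).round(4),onz(c,M,uv,0.156).round(4))
im=c["img"][210:370,220:350,::-1];cv2.imwrite("pics/z1.png",cv2.resize(im,None,fx=4,fy=3.7,interpolation=cv2.INTER_CUBIC))
c,M=cam("scene")
im=c["img"][150:300,100:300,::-1];cv2.imwrite("pics/z2.png",cv2.resize(im,None,fx=4,fy=4,interpolation=cv2.INTER_CUBIC))
E
```

```text
[[-0.002  1.     0.     0.5  ]
 [ 0.     0.    -1.    -0.   ]
 [-1.    -0.002 -0.     0.231]
 [ 0.     0.     0.     1.   ]]
[[ 1.    -0.    -0.001  0.5  ]
 [-0.    -0.949 -0.317  0.081]
 [-0.001  0.317 -0.949  0.372]
 [ 0.     0.     0.     1.   ]]
(168, 117) [0.4157 0.0695 0.11  ] [0.4305 0.0715 0.156 ]
(525, 14) [0.6617 0.1364 0.11  ] [0.6333 0.1267 0.156 ]
(275, 235) [ 0.4928 -0.0227  0.11  ] [ 0.494  -0.0044  0.156 ]
(297, 338) [ 0.5118 -0.1225  0.11  ] [ 0.5097 -0.0867  0.156 ]
(197, 227) [ 0.4302 -0.0158  0.11  ] [0.4424 0.0013 0.156 ]
(229, 340) [ 0.4504 -0.1247  0.11  ] [ 0.4591 -0.0885  0.156 ]
```

View pics/z1.png

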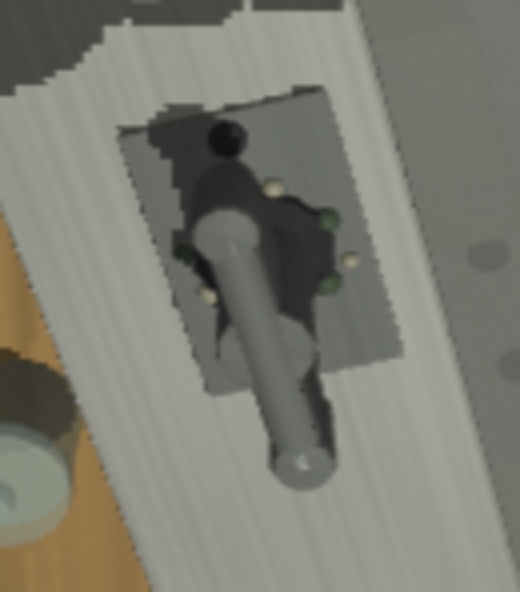

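View pics/z2.png

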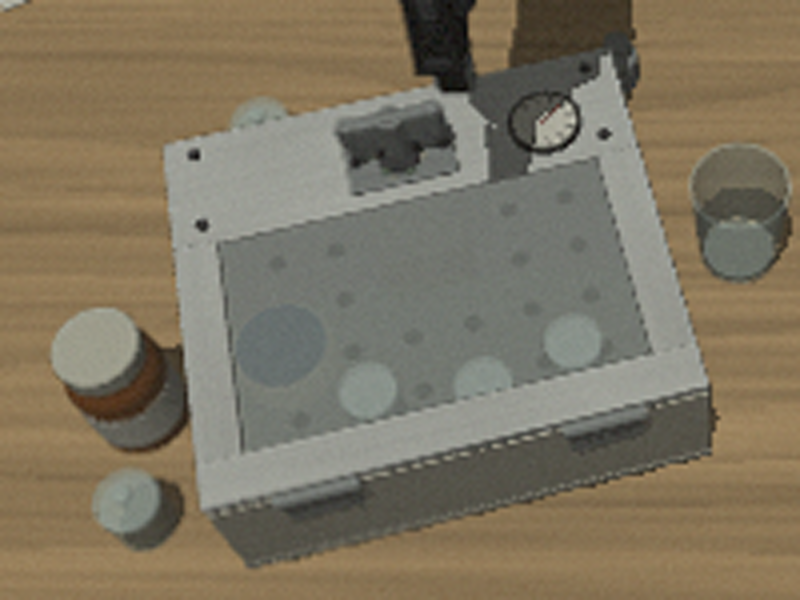

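Run:
```python
from h import *
c,M=cam("scene")
cs=[onz(c,M,np.array(p)/4+[100,150]-0.4,0.11)[:2] for p in [(165,146),(608,54),(708,382),(207,510)]]
fr,fl,rl,rr=cs
print(np.round(cs,4))
for a,b in [(fr,fl),(rr,rl),(fr,rr),(fl,rl)]: 
    d=b-a;print(np.linalg.norm(d),np.degrees(np.arctan2(d[1],d[0])))
cen=np.mean(cs,0);print(cen)
yaw=np.mean([np.arctan2(*(rr-fr)[::-1]),np.arctan2(*(rl-fl)[::-1]),np.arctan2(*(fl-fr)[::-1])-np.pi/2,np.arctan2(*(rl-rr)[::-1])-np.pi/2])
xb=np.array([np.cos(yaw),np.sin(yaw)]);print(np.degrees(yaw))
g=np.append(cen-xb*78,0)*0; 
w=cen-xb*0.078;print("wing",w)
cw,Mw=cam("wrist")
print("wrist corner check",onz(cw,Mw,(168,117),.11),fl)
# bar ends in wrist at top z .156
yb=np.array([-xb[1],xb[0]])
for n,q in [("scene",(c,M)),("wrist",(cw,Mw))]:
  im=q[0]["img"][:,:,::-1].copy()
  for sgn in (-1,0,1):
    for z in (.126,.156):
      p=proj(*q,np.append(w+yb*sgn*.031,z));print(n,sgn,z,p)
      cv2.circle(im,tuple(int(v) for v in p.round()),2,(0,0,255),-1)
  cv2.imwrite(f"pics/chk_{n}.png",im)
# bench objects heights
for nm,uv,z in [("beaker top",(285,195),.085),("jar cap",(124,237),.1)]: print(nm,onz(c,M,uv,z))
for nm,uv,z in [("weigh1 top",(220,341),.054),("calw",(138,111),.04),("spat",(135,241),0.)]: print(nm,onz(cw,Mw,uv,z))
```

```text
[[ 0.4911 -0.2176]
 [ 0.4179  0.069 ]
 [ 0.6599  0.1364]
 [ 0.7406 -0.1475]]
0.2958879672624457 104.3337852146056
0.2951868769103425 105.87312379110287
0.25918373169982123 15.69927021777432
0.25123780714183425 15.558235828629604
[ 0.57739439 -0.03992442]
15.366103763028098
wing [ 0.5021827  -0.06059331]
wrist corner check [0.4160112  0.06945839 0.11      ] [0.4178811  0.06903444]
scene -1 0.126 [186.9277472  188.63589266]
scene -1 0.156 [184.43465601 181.83833547]
scene 0 0.126 [199.00568744 185.90648255]
scene 0 0.156 [196.84578959 179.05727368]
scene 1 0.126 [211.01561781 183.19793883]
scene 1 0.156 [209.18567764 176.29903228]
wrist -1 0.126 [295.994376   318.05024175]
wrist -1 0.156 [297.38383574 341.92765289]
wrist 0 0.126 [286.1665601  286.21907146]
wrist 0 0.156 [286.49672513 307.4233033 ]
wrist 1 0.126 [275.63750833 252.10214782]
wrist 1 0.156 [274.73763765 270.13224056]
beaker top [0.50361311 0.15795251 0.085     ]
jar cap [ 0.63426801 -0.23621527  0.1       ]
weigh1 top [ 0.43023903 -0.17027193  0.054     ]
calw [0.36654761 0.07169808 0.04      ]
spat [ 0.32792561 -0.07393116  0.        ]
```

View pics/chk_wrist.png

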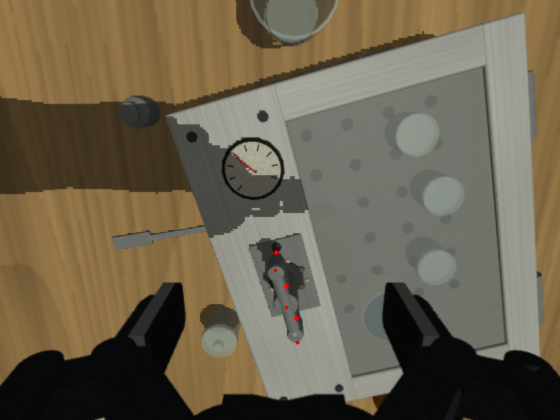

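>>> jog_arm:
  series:
    - {"twist": [-0.134,0,0],"travel": [0,2,30],"jaw": 0}
    - {"twist": [-0.134,0,0],"travel": [0,-4,30],"jaw": 0}
    - {"twist": [0,0,0],"travel": [0,0,0],"jaw": 0}
    - {"twist": [0,0,0],"travel": [0,0,0],"jaw": 0}
  squeeze: 30

```text
time: 0.75
tool_pos: [0.5023, -0.0611, 0.2308]
eef_rot: [1.001, 1.329, -1.001]
force: [0.6, -0.0, 0.2]
finger_gap: 0.0429
```

```bash
cat >> h.py <<'E'
W=np.array([0.502,-0.0606])
def st(yaw0=None):
    s=read_state();T=T_tool(s)
    y=np.arctan2(T[1,1],T[0,1]);g=T@np.array([hold_point_z,0,0,1])
    print("t",round(s["time"],2),"tcp",s["tool_pos"].round(4),"grasp",g[:3].round(4),"yaw",round(np.degrees(y),2),"axis",T[:3,0].round(3),"j",s["joints"].round(3),"F",s["force"].round(2),"M",s["moment"].round(3),"gap",round(s["finger_gap"],4))
    return s,T
E
python3 - <<'E'
from h import *
st()
c,M=cam("wrist")
im=c["img"][:,:,::-1].copy()
cv2.imwrite("pics/w2.png",im)
E
```

```text
t 0.75 tcp [ 0.5023 -0.0611  0.2308] grasp [ 0.5023 -0.0611  0.2495] yaw 16.01 axis [-0.001  0.001 -1.   ] j [-0.121  0.253  0.02   1.338  0.     1.17 ] F [ 0.59 -0.02  0.2 ] M [ 0.057  0.042 -0.016] gap 0.0429
```

View pics/w2.png

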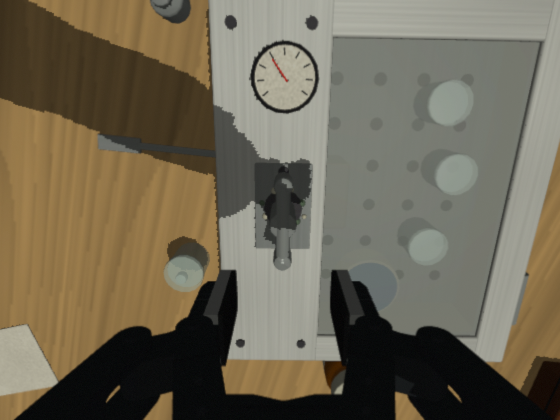

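Run:
```python
from h import *
c,M=cam("wrist");im=c["img"]
g=im.astype(int)
# front edge: wood is (R-B) large; lid grey
def edge(r):
    row=g[r]; d=row[:,0]-row[:,2]
    b=[u for u in range(190,250) if (d[u-4:u]>25).all() and (d[u+1:u+4]<18).all()]
    return b
pts=[]
for r in list(range(10,110,6))+list(range(160,345,6)):
    b=edge(r)
    if b: pts.append(onz(c,M,(b[-1],r),.11)[:2])
pts=np.array(pts);print(len(pts))
for it in range(3):
    vx,vy,x0,y0=cv2.fitLine(pts.astype(np.float32),cv2.DIST_HUBER,0,.001,.001).ravel()
    n=np.array([-vy,vx]);r=(pts-[x0,y0])@n;print(np.degrees(np.arctan2(vy,vx))%180-90,r.std(),len(pts));pts=pts[abs(r)<2*r.std()+1e-4]
n=n if n[0]>0 else -n
print("wing dist behind front edge by W:",(W-[x0,y0])@n)
# bar end caps
cv2.imwrite("pics/z3.png",cv2.resize(im[150:280,245:320,::-1],None,fx=5,fy=4.6,interpolation=cv2.INTER_CUBIC))
yb=np.array([-n[1],n[0]]) 
for sg in (-1,1): print(proj(c,M,np.append(W+yb*sg*.031,.156)),proj(c,M,np.append(W+yb*sg*.031,.126)))
```

```text
43
15.1102295 0.007133237500407286 43
15.136635 0.0006142686738275504 38
15.168503 0.00032393121040325814 37
wing dist behind front edge by W: 0.05170274826495503
[282.42058916 269.9348185 ] [282.49014073 251.9110828 ]
[283.77961255 182.19091692] [283.6995773  172.76174303]
```

View pics/z3.png

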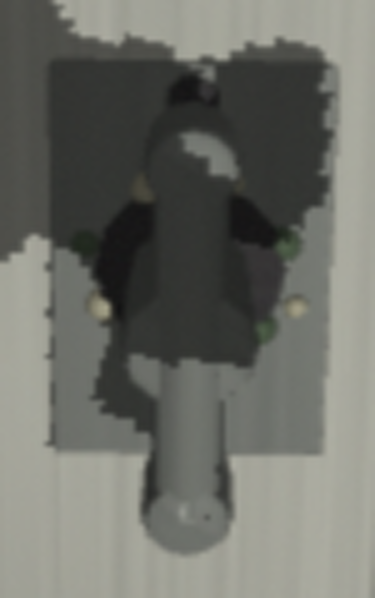

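>>> jog_arm:
  series:
    - {"twist": [0.015,0,0],"travel": [35,0,0],"jaw": 0}
    - {"twist": [0,0,0],"travel": [35,0,0],"jaw": 0}
    - {"twist": [0,0,0],"travel": [30,0,0],"jaw": 0}
    - {"twist": [0,0,0],"travel": [5,0,0],"jaw": 0}
    - {"twist": [0,0,0],"travel": [0,0,0],"jaw": 0}
  squeeze: 30

```text
time: 1.35
tool_pos: [0.5046, -0.0565, 0.1254]
eef_rot: [1.013, 1.32, -1.006]
force: [-0.0, 0.2, -0.2]
finger_gap: 0.0426
```

Run:
```python
from h import *
st()
c,M=cam("side")
cv2.imwrite("pics/s3.png",cv2.resize(c["img"][180:380,180:420,::-1],None,fx=3,fy=3))
```

```text
t 1.35 tcp [ 0.5046 -0.0565  0.1254] grasp [ 0.5045 -0.0566  0.1441] yaw 15.33 axis [ 0.006  0.001 -1.   ] j [-1.120e-01  3.240e-01 -1.690e-01  1.073e+00  1.000e-03  1.191e+00] F [-0.03  0.2  -0.19] M [-0.021 -0.002  0.001] gap 0.0426
```

View pics/s3.png

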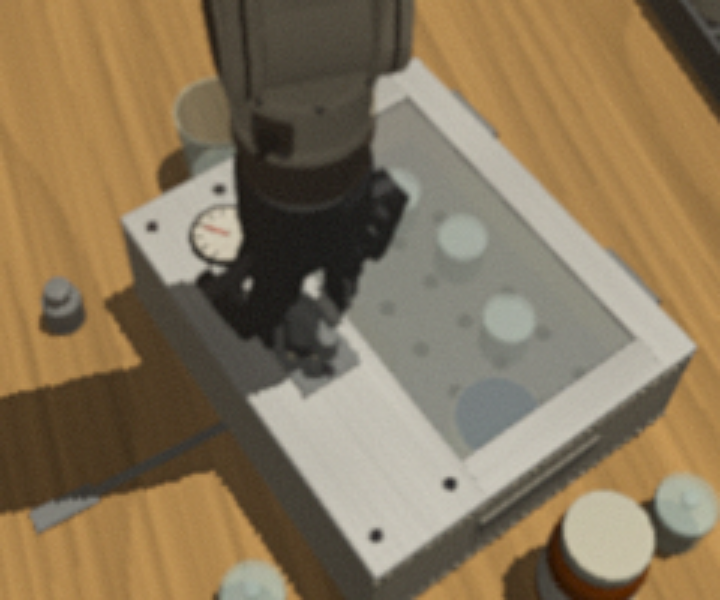

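>>> jog_arm:
  series:
    - {"twist": [0.003,0,0],"travel": [2,-3.5,3.2],"jaw": 0}
    - {"twist": [0,0,0],"travel": [0,0,0],"jaw": 0}

```text
time: 1.6
tool_pos: [0.504, -0.0605, 0.1265]
eef_rot: [1.016, 1.314, -1.005]
force: [-0.4, -0.7, -0.0]
finger_gap: 0.0428
```

Run:
```python
from h import *
st()
```

```text
t 1.6 tcp [ 0.504  -0.0605  0.1265] grasp [ 0.5038 -0.0605  0.1452] yaw 15.19 axis [ 0.011  0.    -1.   ] j [-1.200e-01  3.190e-01 -1.730e-01  1.068e+00  1.000e-03  1.185e+00] F [-0.42 -0.67 -0.03] M [-0.065 -0.038  0.032] gap 0.0428
```

>>> jog_arm:
  series:
    - {"twist": [0,0,-0.011],"travel": [4,-2,-0.5],"jaw": 0}
    - {"twist": [0,0,0],"travel": [0,0,0],"jaw": 0}

```text
time: 1.8
tool_pos: [0.5033, -0.061, 0.1244]
eef_rot: [1.011, 1.318, -1.012]
force: [-0.4, 0.9, 0.6]
finger_gap: 0.0427
```

Run:
```python
from h import *
st()
```

```text
t 1.8 tcp [ 0.5033 -0.061   0.1244] grasp [ 0.5032 -0.061   0.1431] yaw 15.15 axis [ 0.004 -0.003 -1.   ] j [-0.119  0.324 -0.171  1.072 -0.003  1.187] F [-0.37  0.94  0.58] M [-0.009 -0.008  0.064] gap 0.0427
```

>>> jog_arm:
  series:
    - {"twist": [0,0,0],"travel": [0,-1,0],"jaw": 0.6}
    - {"twist": [0,0,0],"travel": [0,0,0],"jaw": 1}
    - {"twist": [0,0,0],"travel": [0,0,0],"jaw": 1}
    - {"twist": [0,0,0],"travel": [0,0,0],"jaw": 1}
  squeeze: 30

```text
time: 2.2
tool_pos: [0.5018, -0.0617, 0.1252]
eef_rot: [1.011, 1.317, -1.013]
force: [0.7, 0.1, -1.6]
finger_gap: 0.0094
```

```bash
cat >> h.py <<'E'
def ms(n=6):
    Mz=[];e=[];F=[]
    for i in range(n):
        s=read_state();Mz.append(s["moment"]);F.append(s["force"]);e.append(s["effort"][5]);capture("side")
    s,T=st()
    Mz=np.array(Mz);print("M",Mz.mean(0).round(3),"sd",Mz[:,2].std().round(3),"Mtool",(T[:3,0]@Mz.mean(0)).round(3),"e6",np.mean(e).round(4),np.std(e).round(4),"F",np.mean(F,0).round(2), "rel rad",round(float(np.arctan2(T[1,1],T[0,1])-np.radians(15.17)),4))
E
python3 - <<'E'
from h import *
ms()
E
```

```text
t 2.5 tcp [ 0.5018 -0.0617  0.1252] grasp [ 0.5017 -0.0616  0.1439] yaw 15.13 axis [ 0.003 -0.004 -1.   ] j [-0.12   0.321 -0.173  1.073 -0.004  1.187] F [-1.12 -1.35  2.22] M [-0.043  0.278 -0.008] gap 0.0094
M [-0.045  0.166 -0.011] sd 0.031 Mtool 0.01 e6 0.0054 0.0009 F [-0.82 -0.49  0.72] rel rad -0.0007
```

>>> jog_arm:
  series:
    - {"twist": [-0.03,0,0],"travel": [0,0,0],"jaw": 1}
    - {"twist": [0,0,0],"travel": [0,0,0],"jaw": 1}

```text
time: 2.7
tool_pos: [0.5019, -0.0617, 0.1252]
eef_rot: [0.988, 1.329, -0.99]
force: [-1.4, 0.2, 1.8]
finger_gap: 0.0095
```

Run:
```python
from h import *
ms()
```

```text
t 3.0 tcp [ 0.5019 -0.0617  0.1252] grasp [ 0.5018 -0.0616  0.1439] yaw 16.86 axis [ 0.003 -0.004 -1.   ] j [-0.12   0.321 -0.173  1.073 -0.004  1.156] F [-0.82 -0.93  1.63] M [-0.075  0.258 -0.048] gap 0.0092
M [-0.038  0.24  -0.123] sd 0.033 Mtool 0.121 e6 -0.1331 0.0453 F [-1.16 -0.09  1.48] rel rad 0.0295
```

>>> jog_arm:
  series:
    - {"twist": [-0.025,0,0],"travel": [0,0,0],"jaw": 1}
    - {"twist": [0,0,0],"travel": [0,0,0],"jaw": 1}

```text
time: 3.2
tool_pos: [0.5019, -0.0617, 0.1252]
eef_rot: [0.968, 1.339, -0.97]
force: [-2.2, -0.7, 1.2]
finger_gap: 0.0093
```

Run:
```python
from h import *
ms(4)
```

```text
t 3.4 tcp [ 0.5019 -0.0617  0.1252] grasp [ 0.5019 -0.0616  0.1439] yaw 18.35 axis [ 0.003 -0.004 -1.   ] j [-0.12   0.321 -0.173  1.073 -0.004  1.13 ] F [-1.39 -1.69  1.58] M [-0.056  0.232 -0.152] gap 0.0094
M [-0.02   0.232 -0.092] sd 0.033 Mtool 0.091 e6 -0.1482 0.0336 F [-1.42 -0.31  0.99] rel rad 0.0555
```

>>> jog_arm:
  series:
    - {"twist": [-0.025,0,0],"travel": [0,0,0],"jaw": 1}
    - {"twist": [-0.025,0,0],"travel": [0,0,0],"jaw": 1}
    - {"twist": [0,0,0],"travel": [0,0,0],"jaw": 1}

```text
time: 3.7
tool_pos: [0.502, -0.0617, 0.1252]
eef_rot: [0.927, 1.358, -0.929]
force: [-1.6, -0.1, 0.8]
finger_gap: 0.0098
```

Run:
```python
from h import *
ms(4)
```

```text
t 3.9 tcp [ 0.502  -0.0617  0.1252] grasp [ 0.5019 -0.0616  0.1439] yaw 21.41 axis [ 0.003 -0.004 -1.   ] j [-0.12   0.321 -0.173  1.073 -0.004  1.077] F [-1.01 -0.35  1.33] M [-0.052  0.141 -0.045] gap 0.0095
M [-0.016  0.216 -0.088] sd 0.024 Mtool 0.087 e6 -0.1306 0.0334 F [-1.17  0.04  0.77] rel rad 0.109
```

>>> jog_arm:
  series:
    - {"twist": [-0.025,0,0],"travel": [0,0,0],"jaw": 1}
    - {"twist": [-0.025,0,0],"travel": [0,0,0],"jaw": 1}
    - {"twist": [0,0,0],"travel": [0,0,0],"jaw": 1}

```text
time: 4.2
tool_pos: [0.5021, -0.0616, 0.1252]
eef_rot: [0.887, 1.376, -0.889]
force: [-0.0, -0.6, 1.8]
finger_gap: 0.0096
```

Run:
```python
from h import *
ms(3)
```

```text
t 4.35 tcp [ 0.5021 -0.0616  0.1252] grasp [ 0.502  -0.0616  0.1439] yaw 24.47 axis [ 0.004 -0.004 -1.   ] j [-0.12   0.321 -0.173  1.073 -0.003  1.024] F [-1.    0.87  0.76] M [ 0.006  0.131 -0.144] gap 0.0096
M [-0.025  0.167 -0.095] sd 0.014 Mtool 0.094 e6 -0.1661 0.0316 F [-0.86 -0.27  1.41] rel rad 0.1623
```

>>> jog_arm:
  series:
    - {"twist": [-0.025,0,0],"travel": [0,0,0],"jaw": 1}
    - {"twist": [-0.025,0,0],"travel": [0,0,0],"jaw": 1}
    - {"twist": [0,0,0],"travel": [0,0,0],"jaw": 1}

```text
time: 4.65
tool_pos: [0.5021, -0.0616, 0.1252]
eef_rot: [0.846, 1.394, -0.849]
force: [-1.9, -0.3, 0.4]
finger_gap: 0.0096
```

Run:
```python
from h import *
ms(3)
```

```text
t 4.8 tcp [ 0.5021 -0.0616  0.1252] grasp [ 0.5021 -0.0615  0.1439] yaw 27.51 axis [ 0.004 -0.004 -1.   ] j [-0.12   0.321 -0.173  1.072 -0.003  0.971] F [-1.25 -0.75  1.39] M [-0.003  0.151 -0.248] gap 0.009
M [-0.017  0.157 -0.282] sd 0.018 Mtool 0.282 e6 -0.292 0.0337 F [-1.38 -0.32  0.39] rel rad 0.2153
```

>>> jog_arm:
  series:
    - {"twist": [0.05,0,0],"travel": [0,0,0],"jaw": 1}
    - {"twist": [0.05,0,0],"travel": [0,0,0],"jaw": 1}
    - {"twist": [0.05,0,0],"travel": [0,0,0],"jaw": 1}
    - {"twist": [0.05,0,0],"travel": [0,0,0],"jaw": 1}
    - {"twist": [0,0,0],"travel": [0,0,0],"jaw": 1}

```text
time: 5.3
tool_pos: [0.5018, -0.0618, 0.1252]
eef_rot: [1.001, 1.322, -1.004]
force: [-1.3, -0.8, 0.7]
finger_gap: 0.0097
```

Run:
```python
from h import *
ms(3)
```

```text
t 5.45 tcp [ 0.5018 -0.0617  0.1252] grasp [ 0.5018 -0.0616  0.1439] yaw 15.85 axis [ 0.003 -0.005 -1.   ] j [-0.12   0.321 -0.173  1.073 -0.004  1.174] F [-1.21 -0.95  1.74] M [-0.061  0.169  0.063] gap 0.0097
M [-0.064  0.14   0.118] sd 0.001 Mtool -0.119 e6 0.1952 0.0843 F [-1.22 -1.06  0.74] rel rad 0.0118
```

>>> jog_arm:
  series:
    - {"twist": [0.025,0,0],"travel": [0,0,0],"jaw": 1}
    - {"twist": [0.025,0,0],"travel": [0,0,0],"jaw": 1}
    - {"twist": [0,0,0],"travel": [0,0,0],"jaw": 1}

```text
time: 5.75
tool_pos: [0.5018, -0.0617, 0.1252]
eef_rot: [1.04, 1.301, -1.043]
force: [-0.4, -0.5, 1.4]
finger_gap: 0.0091
```

Run:
```python
from h import *
ms(3)
```

```text
t 5.9 tcp [ 0.5018 -0.0618  0.1252] grasp [ 0.5017 -0.0617  0.1439] yaw 12.87 axis [ 0.003 -0.005 -1.   ] j [-0.12   0.321 -0.173  1.073 -0.004  1.226] F [-1.22 -0.77  0.91] M [-0.005  0.202  0.118] gap 0.01
M [-0.047  0.208  0.099] sd 0.011 Mtool -0.1 e6 0.1661 0.0333 F [-1.5  -0.45  1.22] rel rad -0.0401
```

>>> jog_arm:
  series:
    - {"twist": [0.025,0,0],"travel": [0,0,0],"jaw": 1}
    - {"twist": [0.025,0,0],"travel": [0,0,0],"jaw": 1}
    - {"twist": [0,0,0],"travel": [0,0,0],"jaw": 1}

```text
time: 6.2
tool_pos: [0.5017, -0.0618, 0.1252]
eef_rot: [1.08, 1.28, -1.084]
force: [-1.1, -1.5, 0.8]
finger_gap: 0.0098
```

Run:
```python
from h import *
ms(3)
```

```text
t 6.35 tcp [ 0.5017 -0.0618  0.1252] grasp [ 0.5016 -0.0617  0.1439] yaw 9.82 axis [ 0.003 -0.005 -1.   ] j [-0.12   0.321 -0.173  1.073 -0.005  1.28 ] F [-1.12 -0.3   1.52] M [-0.054  0.222  0.187] gap 0.0096
M [-0.062  0.223  0.134] sd 0.018 Mtool -0.135 e6 0.169 0.0316 F [-1.42 -1.22  1.25] rel rad -0.0934
```

>>> jog_arm:
  series:
    - {"twist": [0.025,0,0],"travel": [0,0,0],"jaw": 1}
    - {"twist": [0.025,0,0],"travel": [0,0,0],"jaw": 1}
    - {"twist": [0,0,0],"travel": [0,0,0],"jaw": 1}

```text
time: 6.65
tool_pos: [0.5016, -0.0618, 0.1252]
eef_rot: [1.12, 1.257, -1.123]
force: [-1.3, -0.5, 0.5]
finger_gap: 0.0096
```

Run:
```python
from h import *
ms(3)
```

```text
t 6.8 tcp [ 0.5016 -0.0618  0.1252] grasp [ 0.5016 -0.0617  0.1439] yaw 6.76 axis [ 0.003 -0.005 -1.   ] j [-0.12   0.321 -0.173  1.073 -0.005  1.333] F [-1.46  0.25  1.41] M [-0.057  0.231  0.1  ] gap 0.0096
M [-0.07   0.229  0.123] sd 0.007 Mtool -0.124 e6 0.1694 0.0315 F [-1.9  -0.32  0.92] rel rad -0.1468
```

>>> jog_arm:
  series:
    - {"twist": [0.025,0,0],"travel": [0,0,0],"jaw": 1}
    - {"twist": [0.025,0,0],"travel": [0,0,0],"jaw": 1}
    - {"twist": [0,0,0],"travel": [0,0,0],"jaw": 1}

```text
time: 7.1
tool_pos: [0.5015, -0.0618, 0.1252]
eef_rot: [1.16, 1.233, -1.163]
force: [-1.3, -1.4, 1.5]
finger_gap: 0.0096
```

Run:
```python
from h import *
ms(3)
```

```text
t 7.25 tcp [ 0.5015 -0.0618  0.1252] grasp [ 0.5015 -0.0617  0.1439] yaw 3.7 axis [ 0.002 -0.005 -1.   ] j [-0.12   0.321 -0.173  1.073 -0.005  1.386] F [-1.41 -0.23  1.03] M [-0.087  0.261  0.172] gap 0.0095
M [-0.076  0.288  0.114] sd 0.017 Mtool -0.116 e6 0.1696 0.0314 F [-0.94 -1.16  1.44] rel rad -0.2002
```

>>> jog_arm:
  series:
    - {"twist": [0.025,0,0],"travel": [0,0,0],"jaw": 1}
    - {"twist": [0.025,0,0],"travel": [0,0,0],"jaw": 1}
    - {"twist": [0,0,0],"travel": [0,0,0],"jaw": 1}

```text
time: 7.55
tool_pos: [0.5014, -0.0618, 0.1252]
eef_rot: [1.199, 1.209, -1.202]
force: [-1.2, -0.6, 1.6]
finger_gap: 0.0095
```

Run:
```python
from h import *
ms(3)
```

```text
t 7.7 tcp [ 0.5015 -0.0618  0.1252] grasp [ 0.5014 -0.0617  0.1439] yaw 0.64 axis [ 0.002 -0.005 -1.   ] j [-0.12   0.321 -0.173  1.074 -0.005  1.44 ] F [-0.92 -0.12  0.14] M [-0.138  0.271  0.053] gap 0.0096
M [-0.123  0.269  0.097] sd 0.016 Mtool -0.099 e6 0.1696 0.0314 F [-1.42 -0.53  1.82] rel rad -0.2536
```

>>> jog_arm:
  series:
    - {"twist": [0.025,0,0],"travel": [0,0,0],"jaw": 1}
    - {"twist": [0.025,0,0],"travel": [0,0,0],"jaw": 1}
    - {"twist": [0,0,0],"travel": [0,0,0],"jaw": 1}

```text
time: 8.0
tool_pos: [0.5013, -0.0618, 0.1252]
eef_rot: [1.238, 1.183, -1.242]
force: [-1.2, -0.8, 0.3]
finger_gap: 0.0098
```

Run:
```python
from h import *
ms(3)
```

```text
t 8.15 tcp [ 0.5013 -0.0618  0.1252] grasp [ 0.5013 -0.0617  0.1439] yaw -2.42 axis [ 0.002 -0.005 -1.   ] j [-0.12   0.321 -0.173  1.074 -0.005  1.493] F [-1.75 -0.22  0.93] M [-0.057  0.286  0.143] gap 0.0096
M [-0.087  0.283  0.11 ] sd 0.024 Mtool -0.111 e6 0.1495 0.0309 F [-1.43 -0.69  0.86] rel rad -0.307
```

>>> jog_arm:
  series:
    - {"twist": [0.025,0,0],"travel": [0,0,0],"jaw": 1}
    - {"twist": [0.025,0,0],"travel": [0,0,0],"jaw": 1}
    - {"twist": [0,0,0],"travel": [0,0,0],"jaw": 1}

```text
time: 8.45
tool_pos: [0.5013, -0.0618, 0.1252]
eef_rot: [1.277, 1.157, -1.281]
force: [-1.3, -1.1, 1.6]
finger_gap: 0.0096
```

Run:
```python
from h import *
ms(2)
c,M=cam("wrist");cv2.imwrite("pics/w5.png",c["img"][:,:,::-1])
```

```text
t 8.55 tcp [ 0.5013 -0.0619  0.1252] grasp [ 0.5012 -0.0618  0.1439] yaw -5.49 axis [ 0.002 -0.005 -1.   ] j [-0.12   0.321 -0.173  1.074 -0.005  1.547] F [-1.37 -1.34  1.05] M [-0.081  0.331  0.18 ] gap 0.0095
M [-0.059  0.307  0.093] sd 0.002 Mtool -0.095 e6 0.1861 0.0266 F [-1.36 -1.14  1.92] rel rad -0.3605
```

View pics/w5.png

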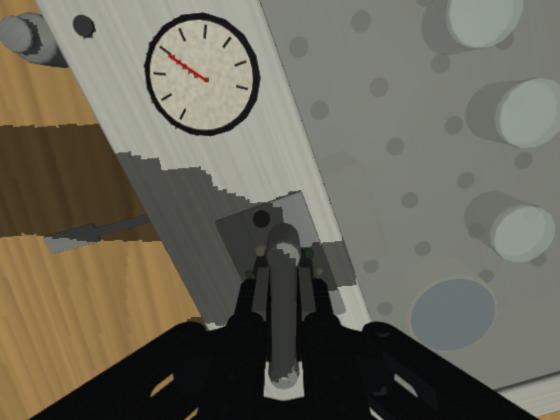

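The bar runs straight up the picture between the pads, from (285,240) to (285,378), so it turns with the gripper and isn't slipping. I'll carry on clockwise.

>>> jog_arm:
  series:
    - {"twist": [0.025,0,0],"travel": [0,0,0],"jaw": 1}
    - {"twist": [0.025,0,0],"travel": [0,0,0],"jaw": 1}
    - {"twist": [0,0,0],"travel": [0,0,0],"jaw": 1}

```text
time: 8.9
tool_pos: [0.5012, -0.0618, 0.1252]
eef_rot: [1.316, 1.129, -1.319]
force: [-1.4, -0.8, 1.5]
finger_gap: 0.0096
```

Run:
```python
from h import *
ms(3)
```

```text
t 9.05 tcp [ 0.5012 -0.0618  0.1252] grasp [ 0.5012 -0.0617  0.1439] yaw -8.52 axis [ 0.002 -0.005 -1.   ] j [-0.12   0.321 -0.173  1.074 -0.005  1.6  ] F [-1.95 -0.23  2.42] M [-0.155  0.35   0.245] gap 0.0094
M [-0.085  0.348  0.235] sd 0.009 Mtool -0.237 e6 0.2736 0.0334 F [-1.77 -0.54  1.9 ] rel rad -0.4135
```

>>> jog_arm:
  series:
    - {"twist": [0.013,0,0],"travel": [0,0,0],"jaw": 1}
    - {"twist": [0,0,0],"travel": [0,0,0],"jaw": 1}

```text
time: 9.25
tool_pos: [0.5012, -0.0618, 0.1252]
eef_rot: [1.325, 1.123, -1.329]
force: [-1.4, -0.1, 0.8]
finger_gap: 0.0092
```

Run:
```python
from h import *
ms(3)
```

```text
t 9.4 tcp [ 0.5012 -0.0618  0.1252] grasp [ 0.5011 -0.0617  0.1439] yaw -9.29 axis [ 0.002 -0.005 -1.   ] j [-0.12   0.321 -0.173  1.074 -0.005  1.613] F [-1.45 -0.77  1.82] M [-0.112  0.35   0.306] gap 0.0096
M [-0.089  0.345  0.274] sd 0.036 Mtool -0.276 e6 0.2852 0.0176 F [-1.57 -0.42  1.18] rel rad -0.427
```

>>> jog_arm:
  series:
    - {"twist": [-0.055,0,0],"travel": [0,0,0],"jaw": 1}
    - {"twist": [-0.055,0,0],"travel": [0,0,0],"jaw": 1}
    - {"twist": [-0.055,0,0],"travel": [0,0,0],"jaw": 1}
    - {"twist": [-0.055,0,0],"travel": [0,0,0],"jaw": 1}
    - {"twist": [-0.055,0,0],"travel": [0,0,0],"jaw": 1}
    - {"twist": [-0.055,0,0],"travel": [0,0,0],"jaw": 1}
    - {"twist": [-0.055,0,0],"travel": [0,0,0],"jaw": 1}
    - {"twist": [-0.055,0,0],"travel": [0,0,0],"jaw": 1}
    - {"twist": [-0.055,0,0],"travel": [0,0,0],"jaw": 1}
    - {"twist": [0,0,0],"travel": [0,0,0],"jaw": 1}

```text
time: 10.4
tool_pos: [0.502, -0.0617, 0.1252]
eef_rot: [0.952, 1.347, -0.953]
force: [-1.8, -1.0, 1.9]
finger_gap: 0.0093
```

Run:
```python
from h import *
ms(3)
```

```text
t 10.55 tcp [ 0.5019 -0.0617  0.1252] grasp [ 0.5019 -0.0616  0.1439] yaw 19.63 axis [ 0.003 -0.003 -1.   ] j [-0.121  0.321 -0.173  1.073 -0.003  1.108] F [-1.24 -0.66  1.33] M [-0.035  0.301 -0.095] gap 0.0094
M [-0.033  0.321 -0.113] sd 0.007 Mtool 0.112 e6 -0.1978 0.0928 F [-1.66 -0.12  1.48] rel rad 0.0778
```

>>> jog_arm:
  series:
    - {"twist": [-0.03,0,0],"travel": [0,0,0],"jaw": 1}
    - {"twist": [-0.03,0,0],"travel": [0,0,0],"jaw": 1}
    - {"twist": [-0.03,0,0],"travel": [0,0,0],"jaw": 1}
    - {"twist": [-0.025,0,0],"travel": [0,0,0],"jaw": 1}
    - {"twist": [0,0,0],"travel": [0,0,0],"jaw": 1}

```text
time: 11.05
tool_pos: [0.5021, -0.0616, 0.1252]
eef_rot: [0.86, 1.389, -0.861]
force: [-1.8, -0.6, 1.3]
finger_gap: 0.0095
```

Run:
```python
from h import *
ms(3)
```

```text
t 11.2 tcp [ 0.5021 -0.0616  0.1252] grasp [ 0.502  -0.0616  0.1439] yaw 26.53 axis [ 0.004 -0.003 -1.   ] j [-0.121  0.321 -0.173  1.072 -0.002  0.987] F [-1.5   0.25  1.5 ] M [-0.067  0.291 -0.155] gap 0.0094
M [-0.03   0.314 -0.118] sd 0.032 Mtool 0.117 e6 -0.1644 0.0361 F [-1.12 -0.47  1.58] rel rad 0.1983
```

Arc widened on this side. Continue in small steps.

>>> jog_arm:
  series:
    - {"twist": [-0.025,0,0],"travel": [0,0,0],"jaw": 1}
    - {"twist": [-0.02,0,0],"travel": [0,0,0],"jaw": 1}
    - {"twist": [0,0,0],"travel": [0,0,0],"jaw": 1}

```text
time: 11.5
tool_pos: [0.5022, -0.0615, 0.1252]
eef_rot: [0.824, 1.404, -0.824]
force: [-1.8, -0.6, 1.2]
finger_gap: 0.0095
```

Run:
```python
from h import *
ms(3)
```

```text
t 11.65 tcp [ 0.5022 -0.0616  0.1252] grasp [ 0.5021 -0.0615  0.1439] yaw 29.27 axis [ 0.004 -0.003 -1.   ] j [-0.121  0.321 -0.173  1.072 -0.002  0.939] F [-1.94  0.06  1.25] M [-0.025  0.299 -0.134] gap 0.0093
M [-0.011  0.284 -0.095] sd 0.038 Mtool 0.095 e6 -0.1642 0.0257 F [-1.99 -0.53  1.08] rel rad 0.2462
```

>>> jog_arm:
  series:
    - {"twist": [-0.025,0,0],"travel": [0,0,0],"jaw": 1}
    - {"twist": [-0.02,0,0],"travel": [0,0,0],"jaw": 1}
    - {"twist": [0,0,0],"travel": [0,0,0],"jaw": 1}

```text
time: 11.95
tool_pos: [0.5022, -0.0615, 0.1252]
eef_rot: [0.787, 1.418, -0.788]
force: [-1.1, 0.6, 1.4]
finger_gap: 0.0094
```

Run:
```python
from h import *
ms(3)
```

```text
t 12.1 tcp [ 0.5022 -0.0616  0.1252] grasp [ 0.5021 -0.0615  0.1439] yaw 32.01 axis [ 0.004 -0.003 -1.   ] j [-0.121  0.321 -0.173  1.072 -0.002  0.891] F [-1.24 -0.13  1.01] M [-0.027  0.293 -0.258] gap 0.0094
M [ 0.007  0.306 -0.246] sd 0.014 Mtool 0.245 e6 -0.2899 0.0272 F [-1.34 -0.04  1.39] rel rad 0.2939
```

>>> jog_arm:
  series:
    - {"twist": [-0.014,0,0],"travel": [0,0,0],"jaw": 1}
    - {"twist": [0,0,0],"travel": [0,0,0],"jaw": 1}

```text
time: 12.3
tool_pos: [0.5023, -0.0615, 0.1252]
eef_rot: [0.776, 1.422, -0.777]
force: [-1.6, 0.7, 0.8]
finger_gap: 0.0096
```

Run:
```python
from h import *
ms(3)
```

```text
t 12.45 tcp [ 0.5022 -0.0615  0.1252] grasp [ 0.5022 -0.0615  0.1439] yaw 32.84 axis [ 0.004 -0.002 -1.   ] j [-0.121  0.321 -0.173  1.072 -0.002  0.877] F [-2.04  0.34  0.83] M [-0.026  0.244 -0.292] gap 0.0097
M [-0.012  0.26  -0.308] sd 0.036 Mtool 0.307 e6 -0.3162 0.019 F [-1.23  0.21  1.3 ] rel rad 0.3084
```

>>> jog_arm:
  series:
    - {"twist": [0.06,0,0],"travel": [0,0,0],"jaw": 1}
    - {"twist": [0.06,0,0],"travel": [0,0,0],"jaw": 1}
    - {"twist": [0.06,0,0],"travel": [0,0,0],"jaw": 1}
    - {"twist": [0.06,0,0],"travel": [0,0,0],"jaw": 1}
    - {"twist": [0.06,0,0],"travel": [0,0,0],"jaw": 1}
    - {"twist": [0.06,0,0],"travel": [0,0,0],"jaw": 1}
    - {"twist": [0.06,0,0],"travel": [0,0,0],"jaw": 1}
    - {"twist": [0.06,0,0],"travel": [0,0,0],"jaw": 1}
    - {"twist": [0.06,0,0],"travel": [0,0,0],"jaw": 1}
    - {"twist": [0,0,0],"travel": [0,0,0],"jaw": 1}

```text
time: 13.45
tool_pos: [0.5015, -0.0618, 0.1252]
eef_rot: [1.191, 1.214, -1.194]
force: [-1.0, -1.2, 1.6]
finger_gap: 0.0095
```

Run:
```python
from h import *
ms(2)
```

```text
t 13.55 tcp [ 0.5015 -0.0618  0.1252] grasp [ 0.5014 -0.0617  0.1439] yaw 1.29 axis [ 0.002 -0.005 -1.   ] j [-0.12   0.321 -0.173  1.073 -0.005  1.428] F [-1.14 -0.56  2.67] M [-0.042  0.289  0.08 ] gap 0.0094
M [-0.1    0.307  0.125] sd 0.064 Mtool -0.126 e6 0.2589 0.0896 F [-1.14 -0.25  1.39] rel rad -0.2422
```

>>> jog_arm:
  series:
    - {"twist": [0.05,0,0],"travel": [0,0,0],"jaw": 1}
    - {"twist": [0.05,0,0],"travel": [0,0,0],"jaw": 1}
    - {"twist": [0.03,0,0],"travel": [0,0,0],"jaw": 1}
    - {"twist": [0.03,0,0],"travel": [0,0,0],"jaw": 1}
    - {"twist": [0,0,0],"travel": [0,0,0],"jaw": 1}

```text
time: 14.05
tool_pos: [0.5012, -0.0618, 0.1252]
eef_rot: [1.306, 1.136, -1.309]
force: [-1.1, 0.1, 1.7]
finger_gap: 0.0096
```

Run:
```python
from h import *
ms(3)
```

```text
t 14.2 tcp [ 0.5012 -0.0618  0.1252] grasp [ 0.5012 -0.0617  0.1439] yaw -7.79 axis [ 0.002 -0.005 -1.   ] j [-0.12   0.321 -0.173  1.074 -0.005  1.587] F [-1.89 -0.66  1.06] M [-0.037  0.322  0.119] gap 0.0099
M [-0.052  0.321  0.082] sd 0.017 Mtool -0.084 e6 0.1629 0.0573 F [-1.41 -0.26  1.81] rel rad -0.4008
```

>>> jog_arm:
  series:
    - {"twist": [0.025,0,0],"travel": [0,0,0],"jaw": 1}
    - {"twist": [0.02,0,0],"travel": [0,0,0],"jaw": 1}
    - {"twist": [0,0,0],"travel": [0,0,0],"jaw": 1}

```text
time: 14.5
tool_pos: [0.5012, -0.0618, 0.1252]
eef_rot: [1.34, 1.111, -1.344]
force: [-1.3, -0.4, 1.8]
finger_gap: 0.0097
```

Run:
```python
from h import *
ms(3)
```

```text
t 14.65 tcp [ 0.5012 -0.0618  0.1252] grasp [ 0.5011 -0.0617  0.1439] yaw -10.48 axis [ 0.002 -0.005 -1.   ] j [-0.12   0.321 -0.173  1.074 -0.005  1.634] F [-1.57 -0.98  1.26] M [-0.03   0.284  0.131] gap 0.0095
M [-0.051  0.357  0.123] sd 0.029 Mtool -0.125 e6 0.1608 0.0267 F [-1.39 -0.36  1.4 ] rel rad -0.4476
```

>>> jog_arm:
  series:
    - {"twist": [0.025,0,0],"travel": [0,0,0],"jaw": 1}
    - {"twist": [0.02,0,0],"travel": [0,0,0],"jaw": 1}
    - {"twist": [0,0,0],"travel": [0,0,0],"jaw": 1}

```text
time: 14.95
tool_pos: [0.5011, -0.0618, 0.1252]
eef_rot: [1.375, 1.085, -1.378]
force: [-1.8, -0.8, 2.8]
finger_gap: 0.0097
```

Run:
```python
from h import *
ms(3)
```

```text
t 15.1 tcp [ 0.5011 -0.0618  0.1252] grasp [ 0.501  -0.0617  0.1439] yaw -13.21 axis [ 0.002 -0.005 -1.   ] j [-0.12   0.321 -0.173  1.074 -0.005  1.682] F [-1.64 -1.37  0.83] M [-0.038  0.409  0.226] gap 0.0095
M [-0.042  0.339  0.204] sd 0.026 Mtool -0.205 e6 0.2664 0.0271 F [-1.67 -0.44  2.11] rel rad -0.4954
```

Coming up hard (0.20–0.27 N m); a hair more, then reverse.

>>> jog_arm:
  series:
    - {"twist": [0.018,0,0],"travel": [0,0,0],"jaw": 1}
    - {"twist": [0,0,0],"travel": [0,0,0],"jaw": 1}

```text
time: 15.3
tool_pos: [0.5011, -0.0618, 0.1252]
eef_rot: [1.388, 1.075, -1.391]
force: [-1.9, 0.1, 1.2]
finger_gap: 0.0098
```

Run:
```python
from h import *
ms(3)
```

```text
t 15.45 tcp [ 0.5011 -0.0618  0.1252] grasp [ 0.501  -0.0617  0.1439] yaw -14.28 axis [ 0.002 -0.005 -1.   ] j [-0.12   0.321 -0.173  1.074 -0.005  1.7  ] F [-1.38 -0.67  1.57] M [-0.025  0.353  0.237] gap 0.0097
M [-0.051  0.378  0.275] sd 0.031 Mtool -0.277 e6 0.3107 0.0243 F [-1.19  0.18  1.4 ] rel rad -0.514
```

>>> jog_arm:
  series:
    - {"twist": [-0.07,0,0],"travel": [0,0,0],"jaw": 1}
    - {"twist": [-0.07,0,0],"travel": [0,0,0],"jaw": 1}
    - {"twist": [-0.07,0,0],"travel": [0,0,0],"jaw": 1}
    - {"twist": [-0.07,0,0],"travel": [0,0,0],"jaw": 1}
    - {"twist": [-0.07,0,0],"travel": [0,0,0],"jaw": 1}
    - {"twist": [-0.07,0,0],"travel": [0,0,0],"jaw": 1}
    - {"twist": [-0.07,0,0],"travel": [0,0,0],"jaw": 1}
    - {"twist": [-0.07,0,0],"travel": [0,0,0],"jaw": 1}
    - {"twist": [-0.06,0,0],"travel": [0,0,0],"jaw": 1}
    - {"twist": [0,0,0],"travel": [0,0,0],"jaw": 1}

```text
time: 16.45
tool_pos: [0.502, -0.0617, 0.1252]
eef_rot: [0.919, 1.362, -0.92]
force: [-2.2, 0.0, 2.2]
finger_gap: 0.0095
```

Run:
```python
from h import *
ms(2)
```

```text
t 16.55 tcp [ 0.5021 -0.0617  0.1252] grasp [ 0.502  -0.0616  0.1439] yaw 22.05 axis [ 0.004 -0.003 -1.   ] j [-0.121  0.321 -0.173  1.072 -0.003  1.065] F [-1.37  0.48  1.29] M [ 0.025  0.364 -0.093] gap 0.0094
M [-0.023  0.3   -0.117] sd 0.005 Mtool 0.116 e6 -0.2558 0.0894 F [-1.85 -0.53  2.16] rel rad 0.1201
```

>>> jog_arm:
  series:
    - {"twist": [-0.05,0,0],"travel": [0,0,0],"jaw": 1}
    - {"twist": [-0.05,0,0],"travel": [0,0,0],"jaw": 1}
    - {"twist": [-0.03,0,0],"travel": [0,0,0],"jaw": 1}
    - {"twist": [-0.03,0,0],"travel": [0,0,0],"jaw": 1}
    - {"twist": [0,0,0],"travel": [0,0,0],"jaw": 1}

```text
time: 17.05
tool_pos: [0.5022, -0.0615, 0.1252]
eef_rot: [0.8, 1.413, -0.8]
force: [-2.1, -0.2, 1.3]
finger_gap: 0.0098
```

Run:
```python
from h import *
ms(3)
```

```text
t 17.2 tcp [ 0.5022 -0.0615  0.1252] grasp [ 0.5021 -0.0615  0.1439] yaw 31.14 axis [ 0.004 -0.003 -1.   ] j [-0.121  0.321 -0.173  1.072 -0.002  0.906] F [-1.56  0.23  1.61] M [ 0.043  0.304 -0.113] gap 0.0094
M [ 0.02   0.302 -0.108] sd 0.012 Mtool 0.107 e6 -0.1572 0.0573 F [-1.79 -0.18  1.62] rel rad 0.2788
```

>>> jog_arm:
  series:
    - {"twist": [-0.025,0,0],"travel": [0,0,0],"jaw": 1}
    - {"twist": [-0.02,0,0],"travel": [0,0,0],"jaw": 1}
    - {"twist": [0,0,0],"travel": [0,0,0],"jaw": 1}

```text
time: 17.5
tool_pos: [0.5023, -0.0615, 0.1252]
eef_rot: [0.763, 1.427, -0.763]
force: [-1.5, 0.5, 2.2]
finger_gap: 0.0095
```

Run:
```python
from h import *
ms(3)
```

```text
t 17.65 tcp [ 0.5023 -0.0615  0.1252] grasp [ 0.5022 -0.0614  0.1439] yaw 33.83 axis [ 0.004 -0.002 -1.   ] j [-0.121  0.321 -0.173  1.072 -0.002  0.86 ] F [-1.45  0.02  0.93] M [ 0.015  0.253 -0.16 ] gap 0.0092
M [ 0.013  0.324 -0.143] sd 0.034 Mtool 0.142 e6 -0.1508 0.0268 F [-1.47  0.12  1.55] rel rad 0.3257
```

>>> jog_arm:
  series:
    - {"twist": [-0.025,0,0],"travel": [0,0,0],"jaw": 1}
    - {"twist": [-0.02,0,0],"travel": [0,0,0],"jaw": 1}
    - {"twist": [0,0,0],"travel": [0,0,0],"jaw": 1}

```text
time: 17.95
tool_pos: [0.5023, -0.0614, 0.1252]
eef_rot: [0.726, 1.441, -0.726]
force: [-1.7, 0.2, 0.4]
finger_gap: 0.0092
```

Run:
```python
from h import *
ms(3)
```

```text
t 18.1 tcp [ 0.5023 -0.0614  0.1252] grasp [ 0.5022 -0.0614  0.1439] yaw 36.59 axis [ 0.004 -0.002 -1.   ] j [-0.121  0.321 -0.173  1.072 -0.002  0.812] F [-1.32 -0.18  1.33] M [ 0.036  0.337 -0.083] gap 0.0099
M [ 0.029  0.303 -0.123] sd 0.022 Mtool 0.123 e6 -0.1535 0.0254 F [-1.83 -0.1   0.92] rel rad 0.3738
```

>>> jog_arm:
  series:
    - {"twist": [-0.025,0,0],"travel": [0,0,0],"jaw": 1}
    - {"twist": [-0.02,0,0],"travel": [0,0,0],"jaw": 1}
    - {"twist": [0,0,0],"travel": [0,0,0],"jaw": 1}

```text
time: 18.4
tool_pos: [0.5024, -0.0614, 0.1252]
eef_rot: [0.689, 1.453, -0.689]
force: [-2.4, 0.1, 2.5]
finger_gap: 0.0098
```

Run:
```python
from h import *
ms(3)
```

```text
t 18.55 tcp [ 0.5024 -0.0614  0.1252] grasp [ 0.5023 -0.0614  0.1439] yaw 39.35 axis [ 0.005 -0.002 -1.   ] j [-0.121  0.321 -0.173  1.072 -0.002  0.763] F [-1.19  0.1   2.2 ] M [-0.     0.296 -0.107] gap 0.0096
M [ 0.031  0.263 -0.11 ] sd 0.022 Mtool 0.109 e6 -0.1539 0.0253 F [-1.91  0.03  1.82] rel rad 0.422
```

>>> jog_arm:
  series:
    - {"twist": [-0.025,0,0],"travel": [0,0,0],"jaw": 1}
    - {"twist": [-0.025,0,0],"travel": [0,0,0],"jaw": 1}
    - {"twist": [0,0,0],"travel": [0,0,0],"jaw": 1}

```text
time: 18.85
tool_pos: [0.5025, -0.0613, 0.1252]
eef_rot: [0.648, 1.467, -0.648]
force: [-1.5, 0.1, 0.7]
finger_gap: 0.0095
```

Run:
```python
from h import *
ms(3)
```

```text
t 19.0 tcp [ 0.5025 -0.0614  0.1252] grasp [ 0.5024 -0.0613  0.1439] yaw 42.41 axis [ 0.005 -0.002 -1.   ] j [-1.210e-01  3.210e-01 -1.730e-01  1.072e+00 -1.000e-03  7.100e-01] F [-1.45  0.35  0.71] M [ 0.057  0.264 -0.115] gap 0.0094
M [ 0.057  0.254 -0.119] sd 0.048 Mtool 0.119 e6 -0.1617 0.0316 F [-1.3   0.37  1.44] rel rad 0.4754
```

>>> jog_arm:
  series:
    - {"twist": [-0.025,0,0],"travel": [0,0,0],"jaw": 1}
    - {"twist": [-0.025,0,0],"travel": [0,0,0],"jaw": 1}
    - {"twist": [0,0,0],"travel": [0,0,0],"jaw": 1}

```text
time: 19.3
tool_pos: [0.5025, -0.0613, 0.1252]
eef_rot: [0.606, 1.479, -0.606]
force: [-1.0, -0.0, 1.0]
finger_gap: 0.0099
```

Run:
```python
from h import *
ms(3)
```

```text
t 19.45 tcp [ 0.5025 -0.0613  0.1252] grasp [ 0.5024 -0.0612  0.1439] yaw 45.47 axis [ 0.005 -0.002 -1.   ] j [-1.210e-01  3.210e-01 -1.730e-01  1.072e+00 -1.000e-03  6.570e-01] F [-1.56  0.75  1.79] M [ 0.1    0.264 -0.116] gap 0.0095
M [ 0.081  0.271 -0.096] sd 0.014 Mtool 0.096 e6 -0.1619 0.0316 F [-1.03  0.51  1.22] rel rad 0.5289
```

>>> jog_arm:
  series:
    - {"twist": [-0.025,0,0],"travel": [0,0,0],"jaw": 1}
    - {"twist": [-0.025,0,0],"travel": [0,0,0],"jaw": 1}
    - {"twist": [0,0,0],"travel": [0,0,0],"jaw": 1}

```text
time: 19.75
tool_pos: [0.5026, -0.0612, 0.1252]
eef_rot: [0.565, 1.491, -0.565]
force: [-0.9, -0.1, 1.7]
finger_gap: 0.0096
```

Run:
```python
from h import *
ms(3)
```

```text
t 19.9 tcp [ 0.5026 -0.0612  0.1252] grasp [ 0.5025 -0.0612  0.1439] yaw 48.54 axis [ 0.005 -0.002 -1.   ] j [-1.210e-01  3.210e-01 -1.730e-01  1.072e+00 -1.000e-03  6.030e-01] F [-1.21 -0.56  1.02] M [ 0.059  0.242 -0.093] gap 0.0095
M [ 0.117  0.265 -0.102] sd 0.036 Mtool 0.102 e6 -0.1621 0.0316 F [-1.02 -0.15  1.82] rel rad 0.5823
```

>>> jog_arm:
  series:
    - {"twist": [-0.07,0,0],"travel": [0,0,0],"jaw": 1}
    - {"twist": [-0.07,0,0],"travel": [0,0,0],"jaw": 1}
    - {"twist": [-0.07,0,0],"travel": [0,0,0],"jaw": 1}
    - {"twist": [-0.07,0,0],"travel": [0,0,0],"jaw": 1}
    - {"twist": [-0.07,0,0],"travel": [0,0,0],"jaw": 1}
    - {"twist": [-0.07,0,0],"travel": [0,0,0],"jaw": 1}
    - {"twist": [-0.07,0,0],"travel": [0,0,0],"jaw": 1}
    - {"twist": [-0.07,0,0],"travel": [0,0,0],"jaw": 1}
    - {"twist": [-0.07,0,0],"travel": [0,0,0],"jaw": 1}
    - {"twist": [0,0,0],"travel": [0,0,0],"jaw": 1}

```text
time: 20.9
tool_pos: [0.5029, -0.0603, 0.1252]
eef_rot: [0.054, 1.565, -0.053]
force: [-1.8, -0.7, 2.2]
finger_gap: 0.0096
```

Run:
```python
from h import *
ms(3)
```

```text
t 21.05 tcp [ 0.5029 -0.0603  0.1252] grasp [ 0.5028 -0.0603  0.1439] yaw 86.03 axis [ 0.006  0.001 -1.   ] j [-1.200e-01  3.220e-01 -1.730e-01  1.071e+00  1.000e-03 -5.100e-02] F [-1.15  0.93  2.3 ] M [ 0.14   0.276 -0.038] gap 0.0099
M [ 0.102  0.257 -0.104] sd 0.015 Mtool 0.105 e6 -0.2295 0.1115 F [-1.45 -0.06  1.4 ] rel rad 1.2367
```

>>> jog_arm:
  series:
    - {"twist": [-0.05,0,0],"travel": [0,0,0],"jaw": 1}
    - {"twist": [-0.05,0,0],"travel": [0,0,0],"jaw": 1}
    - {"twist": [-0.05,0,0],"travel": [0,0,0],"jaw": 1}
    - {"twist": [-0.05,0,0],"travel": [0,0,0],"jaw": 1}
    - {"twist": [-0.025,0,0],"travel": [0,0,0],"jaw": 1}
    - {"twist": [0,0,0],"travel": [0,0,0],"jaw": 1}

```text
time: 21.65
tool_pos: [0.5029, -0.0599, 0.1252]
eef_rot: [-0.123, 1.562, 0.125]
force: [-1.1, 1.1, 1.6]
finger_gap: 0.0098
```

Run:
```python
from h import *
ms(3)
```

```text
t 21.8 tcp [ 0.5029 -0.0599  0.1252] grasp [ 0.5028 -0.0599  0.1439] yaw 99.08 axis [ 0.005  0.002 -1.   ] j [-0.12   0.322 -0.173  1.071  0.002 -0.278] F [-1.1   0.49  2.19] M [ 0.145  0.288 -0.133] gap 0.0092
M [ 0.135  0.288 -0.116] sd 0.024 Mtool 0.117 e6 -0.1575 0.0456 F [-0.93  0.43  0.99] rel rad 1.4645
```

>>> jog_arm:
  series:
    - {"twist": [-0.03,0,0],"travel": [0,0,0],"jaw": 1}
    - {"twist": [0,0,0],"travel": [0,0,0],"jaw": 1}
    - {"twist": [0.03,0,0],"travel": [0,0,0],"jaw": 1}
    - {"twist": [0,0,0],"travel": [0,0,0],"jaw": 1}
  squeeze: 45

```text
time: 22.2
tool_pos: [0.5029, -0.0599, 0.1253]
eef_rot: [-0.123, 1.562, 0.125]
force: [-1.1, 0.4, 1.7]
finger_gap: 0.0093
```

```bash
cat >> h.py <<'E'
yw=np.radians(15.17);xb=np.array([np.cos(yw),np.sin(yw),0]);yb=np.array([-np.sin(yw),np.cos(yw),0])
H=np.append(W,0.098)+0.208*xb
def lidest(T):
    g=(T@np.array([hold_point_z,0,0,1]))[:3]-H
    a=np.arctan2(g[2],-(g@xb));r=np.hypot(g[2],g@xb)
    tilt=np.arctan2(-(T[:3,0]@xb),-T[2,0])
    return a-np.arctan2(.046,.208),r,g@yb,tilt
def plan(a1,tilt1,n):
    """rows moving grasp point to lid angle a1, tool tilt tilt1 in n rows from the present pose"""
    s,T=st();a0,r,off,t0=lidest(T);print("lid est",round(a0,3),"r",round(r,4),"off",round(off,4),"tilt",round(t0,3))
    # lean along hinge axis kept; rotation about yb
    R0=T[:3,:3];g0=np.arctan2(.046,.208)+a0
    cur=T.copy()
    for i in range(1,n+1):
        f=i/n;a=g0+f*(a1-a0)
        Rn=R.from_rotvec(yb*f*(tilt1-t0)).as_matrix()@R0
        gp=H+off*yb-r*np.cos(a)*xb+np.array([0,0,r*np.sin(a)])
        p=gp-Rn@np.array([hold_point_z,0,0])
        tr=cur[:3,:3].T@(p-cur[:3,3])*1000;tw=R.from_matrix(cur[:3,:3].T@Rn).as_rotvec()
        print(tw.round(3),tr.round(1))
        cur[:3,:3]=Rn;cur[:3,3]=p
E
python3 - <<'E'
from h import *
ms(3)
plan(.3,.3,5)
E
```

```text
t 22.35 tcp [ 0.5029 -0.0599  0.1253] grasp [ 0.5028 -0.0599  0.144 ] yaw 99.1 axis [ 0.005  0.002 -1.   ] j [-0.12   0.322 -0.172  1.072  0.002 -0.279] F [-1.55  0.01  1.19] M [0.14  0.345 0.037] gap 0.0095
M [ 0.124  0.246 -0.005] sd 0.028 Mtool 0.006 e6 0.0619 0.0387 F [-1.17  0.02  1.87] rel rad 1.4649
t 22.35 tcp [ 0.5029 -0.0599  0.1253] grasp [ 0.5028 -0.0599  0.144 ] yaw 99.1 axis [ 0.005  0.002 -1.   ] j [-0.12   0.322 -0.172  1.072  0.002 -0.279] F [-1.55  0.01  1.19] M [0.14  0.345 0.037] gap 0.0095
lid est 0.001 r 0.2121 off 0.0005 tilt -0.006
[ 0.     0.061 -0.006] [-12.3   0.2   2. ]
[ 0.     0.061 -0.006] [-12.3   0.2   2. ]
[ 0.     0.061 -0.006] [-12.3   0.2   2. ]
[ 0.     0.061 -0.006] [-12.3   0.2   2. ]
[ 0.     0.061 -0.006] [-12.3   0.2   2. ]
```

>>> jog_arm:
  series:
    - {"twist": [0,0.061,-0.006],"travel": [-12.3,0.2,2],"jaw": 1}
    - {"twist": [0,0.061,-0.006],"travel": [-12.3,0.2,2],"jaw": 1}
    - {"twist": [0,0.061,-0.006],"travel": [-12.3,0.2,2],"jaw": 1}
    - {"twist": [0,0,0],"travel": [0,0,0],"jaw": 1}

```text
time: 22.75
tool_pos: [0.5087, -0.0583, 0.157]
eef_rot: [-0.153, 1.756, 0.101]
force: [-3.4, -0.3, 6.4]
finger_gap: 0.0094
```

Run:
```python
from h import *
ms(2)
plan(.45,.45,5)
```

```text
t 22.85 tcp [ 0.5085 -0.0583  0.1568] grasp [ 0.5119 -0.0575  0.1752] yaw 99.13 axis [-0.181 -0.046 -0.982] j [-0.079  0.449  0.089  1.389 -0.06  -0.231] F [-2.75 -0.41  1.63] M [ 0.054 -0.089  0.002] gap 0.0093
M [ 0.081  0.269 -0.046] sd 0.004 Mtool 0.018 e6 0.0468 0.0214 F [-4.01 -0.02  4.85] rel rad 1.4654
t 22.85 tcp [ 0.5085 -0.0583  0.1568] grasp [ 0.5119 -0.0575  0.1752] yaw 99.13 axis [-0.181 -0.046 -0.982] j [-0.079  0.449  0.089  1.389 -0.06  -0.231] F [-2.75 -0.41  1.63] M [ 0.054 -0.089  0.002] gap 0.0093
lid est 0.155 r 0.2121 off 0.0004 tilt 0.188
[ 0.     0.052 -0.006] [-12.3   0.2   1.7]
[ 0.     0.052 -0.006] [-12.2   0.2   1.7]
[ 0.     0.052 -0.006] [-12.2   0.2   1.8]
[ 0.     0.052 -0.006] [-12.2   0.2   1.9]
[ 0.     0.052 -0.006] [-12.2   0.3   2. ]
```

>>> jog_arm:
  series:
    - {"twist": [0,0.052,-0.006],"travel": [-12.5,0.2,1.7],"jaw": 1}
    - {"twist": [0,0.052,-0.006],"travel": [-12.5,0.2,1.7],"jaw": 1}
    - {"twist": [0,0.052,-0.006],"travel": [-12.5,0.2,1.8],"jaw": 1}
    - {"twist": [0,0.052,-0.006],"travel": [-12.5,0.2,1.9],"jaw": 1}
    - {"twist": [0,0.052,-0.006],"travel": [-12.5,0.2,2],"jaw": 1}
    - {"twist": [0,0,0],"travel": [0,0,0],"jaw": 1}

```text
time: 23.45
tool_pos: [0.5279, -0.053, 0.2052]
eef_rot: [-0.197, 2.037, 0.061]
force: [-3.8, -0.5, 6.9]
finger_gap: 0.0092
```

Run:
```python
from h import *
ms(2)
plan(.75,.6,6)
c,M=cam("side");cv2.imwrite("pics/s6.png",c["img"][:,:,::-1])
```

```text
t 23.55 tcp [ 0.5279 -0.053   0.2052] grasp [ 0.5361 -0.0509  0.2219] yaw 99.55 axis [-0.442 -0.112 -0.89 ] j [-0.029  0.704  0.553  1.879 -0.125 -0.156] F [-4.75  0.1  -0.44] M [ 0.11   0.032 -0.054] gap 0.0093
M [ 0.082  0.298 -0.048] sd 0.013 Mtool -0.028 e6 0.0404 0.0191 F [-4.55 -0.59  4.16] rel rad 1.4727
t 23.55 tcp [ 0.5279 -0.053   0.2052] grasp [ 0.5361 -0.0509  0.2219] yaw 99.55 axis [-0.442 -0.112 -0.89 ] j [-0.029  0.704  0.553  1.879 -0.125 -0.156] F [-4.75  0.1  -0.44] M [ 0.11   0.032 -0.054] gap 0.0093
lid est 0.405 r 0.2124 off 0.0004 tilt 0.474
[ 0.     0.021 -0.002] [-12.    0.3   1.7]
[ 0.     0.021 -0.002] [-11.9   0.3   2.2]
[ 0.     0.021 -0.002] [-11.8   0.4   2.6]
[ 0.     0.021 -0.002] [-11.7   0.4   3. ]
[ 0.     0.021 -0.002] [-11.6   0.5   3.5]
[ 0.     0.021 -0.002] [-11.4   0.5   3.9]
```

View pics/s6.png

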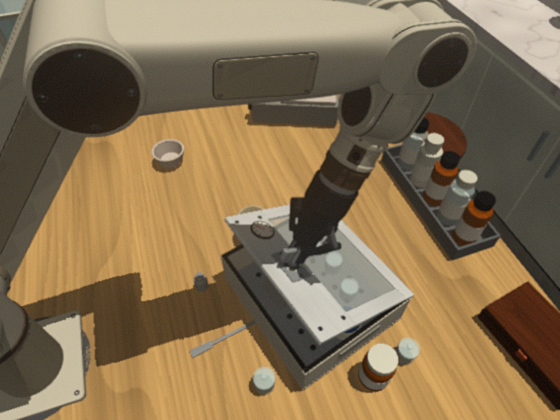

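Run:
```python
from h import *
plan(.85,.474,8)
```

```text
t 23.6 tcp [ 0.5279 -0.053   0.2053] grasp [ 0.5361 -0.0509  0.2219] yaw 99.54 axis [-0.442 -0.112 -0.89 ] j [-0.029  0.703  0.553  1.878 -0.125 -0.156] F [-4.63 -0.76  0.24] M [ 0.182 -0.083 -0.081] gap 0.0093
lid est 0.405 r 0.2124 off 0.0004 tilt 0.473
[ 0.  0. -0.] [-11.6   0.3   2.1]
[ 0.  0. -0.] [-11.5   0.4   2.7]
[ 0.  0. -0.] [-11.3   0.4   3.3]
[ 0.  0. -0.] [-11.1   0.5   3.9]
[ 0.  0. -0.] [-10.9   0.6   4.6]
[ 0.  0. -0.] [-10.6   0.6   5.1]
[ 0.  0. -0.] [-10.3   0.7   5.7]
[ 0.  0. -0.] [-10.    0.7   6.3]
```

>>> jog_arm:
  series:
    - {"twist": [0,0,0],"travel": [-11.8,0.3,2.1],"jaw": 1}
    - {"twist": [0,0,0],"travel": [-11.7,0.4,2.7],"jaw": 1}
    - {"twist": [0,0,0],"travel": [-11.5,0.4,3.3],"jaw": 1}
    - {"twist": [0,0,0],"travel": [-11.3,0.5,3.9],"jaw": 1}
    - {"twist": [0,0,0],"travel": [0,0,0],"jaw": 1}

```text
time: 24.1
tool_pos: [0.5493, -0.0474, 0.2319]
eef_rot: [-0.197, 2.068, 0.062]
force: [-1.5, 2.6, 2.8]
finger_gap: 0.0092
```

Run:
```python
from h import *
ms(2)
plan(.88,.474,6)
c,M=cam("side");cv2.imwrite("pics/s7.png",c["img"][100:400,150:450,::-1])
```

```text
t 24.2 tcp [ 0.5492 -0.0473  0.2318] grasp [ 0.558  -0.0452  0.2482] yaw 99.58 axis [-0.471 -0.114 -0.875] j [-0.018  0.786  0.758  2.035 -0.123 -0.145] F [-4.61  0.34 -3.92] M [-0.25   0.046  0.104] gap 0.0092
M [-0.212  0.066  0.076] sd 0.023 Mtool 0.026 e6 0.0334 0.0051 F [-3.47  1.56  1.01] rel rad 1.4732
t 24.2 tcp [ 0.5492 -0.0473  0.2318] grasp [ 0.558  -0.0452  0.2482] yaw 99.58 axis [-0.471 -0.114 -0.875] j [-0.018  0.786  0.758  2.035 -0.123 -0.145] F [-4.61  0.34 -3.92] M [-0.25   0.046  0.104] gap 0.0092
lid est 0.569 r 0.2122 off 0.0002 tilt 0.506
[-0.    -0.005  0.001] [-10.5   0.5   3.4]
[-0.    -0.005  0.001] [-10.3   0.6   4. ]
[-0.    -0.005  0.001] [-10.1   0.6   4.6]
[-0.    -0.005  0.001] [-9.8  0.7  5.1]
[-0.    -0.005  0.001] [-9.5  0.7  5.7]
[-0.    -0.005  0.001] [-9.1  0.8  6.2]
```

View pics/s7.png

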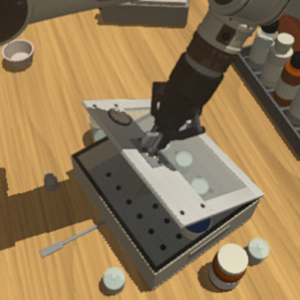

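Run:
```python
from h import *
plan(.88,.25,6)
```

```text
t 24.25 tcp [ 0.5492 -0.0474  0.2318] grasp [ 0.558  -0.0452  0.2482] yaw 99.57 axis [-0.471 -0.114 -0.875] j [-0.019  0.785  0.758  2.035 -0.123 -0.145] F [-5.05 -0.02 -4.45] M [-0.3    0.017  0.182] gap 0.0092
lid est 0.568 r 0.2122 off 0.0002 tilt 0.506
[-0.001 -0.042  0.004] [-10.5   0.6   4.1]
[-0.001 -0.042  0.004] [-10.2   0.7   5.1]
[-0.001 -0.042  0.004] [-9.7  0.8  6. ]
[-0.001 -0.042  0.004] [-9.2  0.8  6.9]
[-0.001 -0.042  0.004] [-8.6  0.9  7.7]
[-0.001 -0.042  0.004] [-7.9  1.   8.5]
```

>>> jog_arm:
  series:
    - {"twist": [0,-0.045,0.004],"travel": [-10.6,0.6,4.1],"jaw": 1}
    - {"twist": [0,-0.045,0.004],"travel": [-10.3,0.7,5.1],"jaw": 1}
    - {"twist": [0,-0.042,0.004],"travel": [-9.8,0.8,6],"jaw": 1}
    - {"twist": [0,0,0],"travel": [0,0,0],"jaw": 1}

```text
time: 24.65
tool_pos: [0.5685, -0.0424, 0.2461]
eef_rot: [-0.18, 1.958, 0.081]
force: [0.4, 2.9, -0.1]
finger_gap: 0.0089
```

Run:
```python
from h import *
ms(2)
plan(.9,.25,5)
```

```text
t 24.75 tcp [ 0.5684 -0.0425  0.246 ] grasp [ 0.5754 -0.0408  0.2632] yaw 99.45 axis [-0.376 -0.089 -0.922] j [-0.023  0.732  0.742  1.967 -0.097 -0.163] F [-2.39  1.5  -3.48] M [-0.499 -0.012  0.416] gap 0.0095
M [-0.347 -0.11   0.391] sd 0.019 Mtool -0.221 e6 0.1768 0.0022 F [-0.74  2.46 -1.09] rel rad 1.471
t 24.75 tcp [ 0.5684 -0.0425  0.246 ] grasp [ 0.5754 -0.0408  0.2632] yaw 99.45 axis [-0.376 -0.089 -0.922] j [-0.023  0.732  0.742  1.967 -0.097 -0.163] F [-2.39  1.5  -3.48] M [-0.499 -0.012  0.416] gap 0.0095
lid est 0.679 r 0.2115 off -0.0001 tilt 0.397
[-0.    -0.029  0.003] [-8.1  0.6  5.2]
[-0.    -0.029  0.003] [-7.7  0.7  5.7]
[-0.    -0.029  0.003] [-7.3  0.7  6.3]
[-0.    -0.029  0.003] [-6.9  0.8  6.8]
[-0.    -0.029  0.003] [-6.4  0.8  7.3]
```

Run:
```python
from h import *
s,T=st();print("Mtool",T[:3,:3].T@s["moment"],"Ftool",T[:3,:3].T@s["force"],"yb tool",T[:3,:3].T@yb)
n=np.sin(.68)*xb+np.array([0,0,np.cos(.68)]);print("n tool",T[:3,:3].T@n, "M.n",n@s["moment"])
```

```text
t 24.75 tcp [ 0.5684 -0.0425  0.246 ] grasp [ 0.5754 -0.0408  0.2632] yaw 99.45 axis [-0.376 -0.089 -0.922] j [-0.023  0.732  0.742  1.967 -0.097 -0.163] F [-2.39  1.5  -3.48] M [-0.499 -0.012  0.416] gap 0.0095
Mtool [-0.19434178  0.05864294 -0.61727903] Ftool [ 3.97381663  1.97202862 -0.63012549] yb tool [ 0.01296768  0.99464497 -0.10253396]
n tool [-0.96009721  0.04103494  0.27663964] M.n 0.018229560995191893
```

>>> jog_arm:
  series:
    - {"twist": [0,-0.01,-0.02],"travel": [-2,0,1],"jaw": 1}
    - {"twist": [0,-0.029,-0.022],"travel": [-8.1,0.6,5.2],"jaw": 1}
    - {"twist": [0,-0.029,-0.005],"travel": [-7.8,0.7,5.7],"jaw": 1}
    - {"twist": [0,0,0],"travel": [0,0,0],"jaw": 1}

```text
time: 25.15
tool_pos: [0.5791, -0.0402, 0.2529]
eef_rot: [-0.224, 1.907, 0.052]
force: [0.2, 0.4, -0.5]
finger_gap: 0.0093
```

```bash
cat >> h.py <<'E'
def mt():
    s,T=st();a=lidest(T);print("lid",np.round(a,3))
    Ms=[];
    for i in range(3): Ms.append(read_state()["moment"]);capture("side")
    m=np.mean(Ms,0);n=np.sin(a[0])*xb+np.array([0,0,np.cos(a[0])]);print("Mtool",(T[:3,:3].T@m).round(3),"M.n",(n@m).round(3))
E
python3 - <<'E'
from h import *
mt();plan(.9,.22,4)
E
```

```text
t 25.15 tcp [ 0.5791 -0.0402  0.2529] grasp [ 0.5852 -0.0378  0.2704] yaw 100.47 axis [-0.325 -0.13  -0.937] j [-1.000e-03  7.060e-01  7.280e-01  1.927e+00 -1.310e-01 -1.480e-01] F [ 0.24  0.41 -0.46] M [ 0.181  0.021 -0.074] gap 0.0093
lid [0.738 0.211 0.    0.356]
Mtool [-0.024  0.25   0.065] M.n 0.047
t 25.3 tcp [ 0.579  -0.0402  0.2528] grasp [ 0.5851 -0.0378  0.2703] yaw 100.46 axis [-0.326 -0.13  -0.936] j [-1.000e-03  7.060e-01  7.280e-01  1.928e+00 -1.310e-01 -1.490e-01] F [-2.36 -2.24 -3.05] M [-0.046  0.36  -0.02 ] gap 0.0092
lid est 0.738 r 0.211 off 0.0003 tilt 0.356
[ 0.001 -0.034  0.003] [-7.   0.3  5.6]
[ 0.001 -0.034  0.003] [-6.6  0.4  6.1]
[ 0.001 -0.034  0.003] [-6.2  0.4  6.6]
[ 0.001 -0.034  0.003] [-5.7  0.5  7. ]
```

>>> jog_arm:
  series:
    - {"twist": [0,-0.034,-0.004],"travel": [-7.2,0.3,5.3],"jaw": 1}
    - {"twist": [0,-0.034,-0.004],"travel": [-6.8,0.4,5.8],"jaw": 1}
    - {"twist": [0,-0.034,-0.004],"travel": [-6.4,0.4,6.3],"jaw": 1}
    - {"twist": [0,0,0],"travel": [0,0,0],"jaw": 1}
    - {"twist": [0,0,0],"travel": [0,0,0],"jaw": 1}

```text
time: 25.8
tool_pos: [0.5945, -0.0365, 0.2612]
eef_rot: [-0.228, 1.828, 0.053]
force: [-2.9, -1.3, -3.5]
finger_gap: 0.0092
```

Run:
```python
from h import *
mt()
c,M=cam("side");cv2.imwrite("pics/s8.png",c["img"][:,:,::-1])
c,M=cam("wrist");cv2.imwrite("pics/w8.png",c["img"][:,:,::-1])
```

```text
t 25.8 tcp [ 0.5945 -0.0365  0.2612] grasp [ 0.5992 -0.0341  0.2791] yaw 100.62 axis [-0.249 -0.128 -0.96 ] j [ 0.004  0.666  0.702  1.861 -0.127 -0.154] F [-2.88 -1.32 -3.47] M [-0.022  0.402 -0.032] gap 0.0092
lid [0.818 0.211 0.    0.278]
Mtool [-0.044  0.409  0.092] M.n 0.085
```

View pics/s8.png

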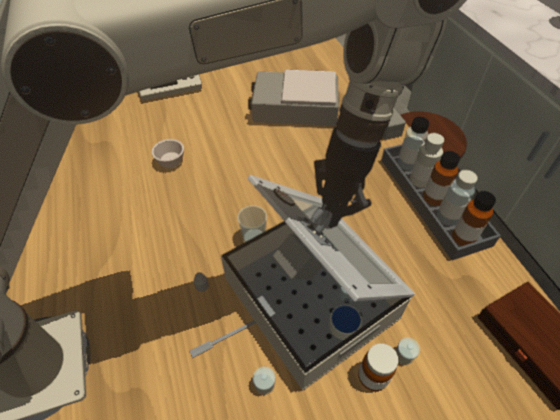

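View pics/w8.png

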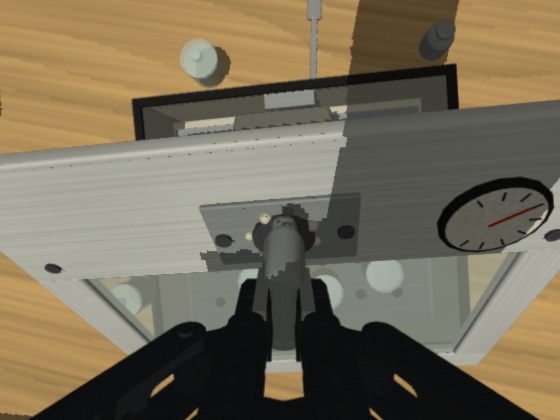

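>>> jog_arm:
  series:
    - {"twist": [0,0,0],"travel": [0,0,0],"jaw": 0.5}
    - {"twist": [0,0,0],"travel": [0,0,0],"jaw": 0}
    - {"twist": [0,0,0],"travel": [0,0,0],"jaw": 0}
    - {"twist": [0,0,0],"travel": [-10,0,0],"jaw": 0}
    - {"twist": [0,0,0],"travel": [-20,0,0],"jaw": 0}
    - {"twist": [0,0,0],"travel": [-30,0,0],"jaw": 0}
    - {"twist": [0,0,0],"travel": [-30,0,0],"jaw": 0}
    - {"twist": [0,0,0],"travel": [-20,0,0],"jaw": 0}
    - {"twist": [0,0,0],"travel": [0,0,0],"jaw": 0}

```text
time: 26.95
tool_pos: [0.6119, -0.0218, 0.357]
eef_rot: [-0.231, 1.785, 0.052]
force: [0.3, -0.4, 0.8]
finger_gap: 0.0427
```

Run:
```python
from h import *
mt()
c,M=cam("side");cv2.imwrite("pics/s9.png",c["img"][:,:,::-1])
c,M=cam("wrist");cv2.imwrite("pics/w9.png",c["img"][:,:,::-1])
c,M=cam("scene");cv2.imwrite("pics/c9.png",c["img"][:,:,::-1])
```

```text
t 26.95 tcp [ 0.6119 -0.0218  0.357 ] grasp [ 0.6158 -0.0194  0.3751] yaw 100.65 axis [-0.208 -0.128 -0.97 ] j [ 0.025  0.743  1.106  2.148 -0.123 -0.137] F [ 0.28 -0.38  0.78] M [ 0.11  -0.153 -0.008] gap 0.0427
lid [1.048 0.291 0.01  0.237]
Mtool [-0.004 -0.197  0.09 ] M.n 0.063
```

View pics/s9.png

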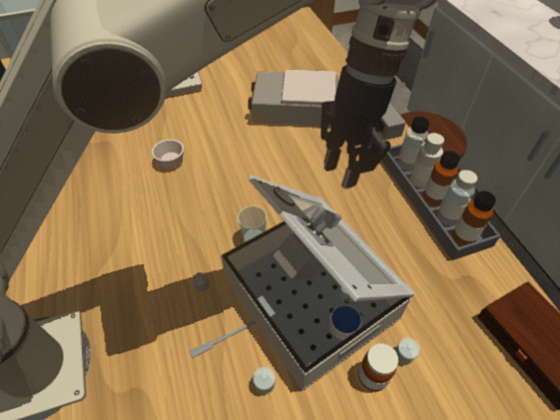

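View pics/w9.png

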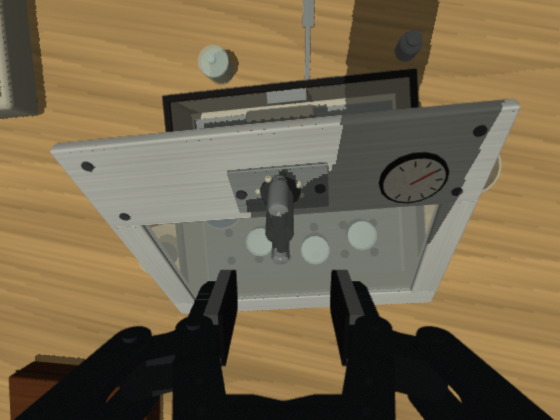

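View pics/c9.png

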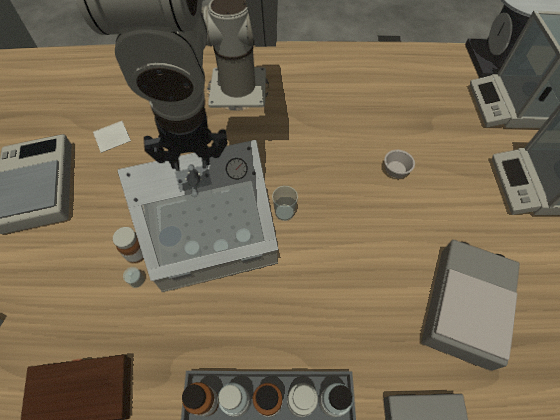

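>>> jog_arm:
  series:
    - {"twist": [0,-0.06,0],"travel": [0,0,0],"jaw": 0}
    - {"twist": [0,-0.06,0],"travel": [0,0,0],"jaw": 0}
    - {"twist": [0,0,0],"travel": [0,0,0],"jaw": 0}

```text
time: 27.55
tool_pos: [0.6109, -0.0226, 0.3457]
eef_rot: [-0.222, 1.684, 0.066]
force: [0.3, 0.3, 0.7]
finger_gap: 0.043
```

Run:
```python
from h import *
st()
cs,Ms=cam("side");cc,Mc=cam("scene")
cv2.imwrite("pics/c10.png",cv2.resize(cc["img"][120:300,100:300,::-1],None,fx=3,fy=3));cv2.imwrite("pics/s10.png",cs["img"][:,:,::-1])
o1,d1=ray(cs,Ms,(251,179));o2,d2=ray(cc,Mc,(256,142))
A=np.stack([d1,-d2],1);k=np.linalg.lstsq(A,o2-o1,rcond=None)[0]
p=(o1+k[0]*d1+o2+k[1]*d2)/2;print(p,np.linalg.norm(o1+k[0]*d1-o2-k[1]*d2))
v=p-H;print("lid angle",np.arctan2(v[2],-(v@xb))-np.arctan2(.012,.26),v@yb,np.hypot(v[2],v@xb))
```

```text
t 27.55 tcp [ 0.6109 -0.0226  0.3457] grasp [ 0.6129 -0.0206  0.3642] yaw 100.69 axis [-0.109 -0.107 -0.988] j [ 0.015  0.594  0.824  1.912 -0.106 -0.16 ] F [0.32 0.26 0.69] M [ 0.069 -0.091  0.043] gap 0.043
[0.49550128 0.09090061 0.283307  ] 0.0035056506225979544
lid angle 0.7689404793334688 0.14792197545889146 0.2546237878074757
```

View pics/c10.png

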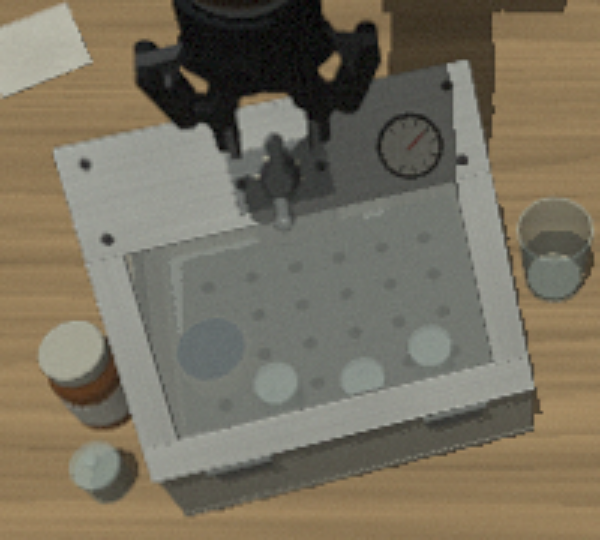

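Run:
```python
from h import *
print(finish_job())
```

```text
the job is handed in; nothing more can be done
None
```

The latch is open and the lid stands up by itself at about 45 degrees. I handed the job in at about 27.6 s; no verdict was reported.

- **Freeing the latch:** I rocked the latch through four arcs, with hard points at about +0.15, −0.36, +0.24 and −0.44 rad. I reversed each time at 0.27–0.31 N m, under the 0.44 N m at which the stem shears. On the fifth swing it came free, and I turned it anticlockwise to an estimated 1.46 rad. I stopped just short of the 1.5 rad stop and never felt it come up hard there.
- **Lifting the lid:** I swung the lid up by the latch, let go and drew the gripper clear.

**Last checks**
- **Lid angle:** the two estimates differ. The grip position just before release gave 0.82 rad. A rough two-camera measurement after release gave 0.77 rad. Both are above the 0.65 rad needed.
- **Latch:** the wing still lies fore-and-aft in the final picture, so the latch is still open.
- **Contact:** force readings were near zero after I let go (under 1 N), so the robot was touching nothing.
- **Other things on the bench:** they look where they were by eye in the final pictures. I did not measure them one by one.
- **Side loads and joint range:** during the lift the bar took some sideways torque, about 0.6 N m across the gripper, but only about 0.02 N m of it along the stem. I eased it off. Joint 4 also came close to its limit (2.148 of 2.15 rad) during the retreat, and I backed it away straight after.

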